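Weigh a pan of brass fittings on the hanging spring balance

TASK

Weigh the steel pan that holds the brass fittings: lift it, hook its wire bail onto the hook of the spring balance, and ease its weight down onto the spring, the pointer creeping no faster than about 4 cm a second, until the spring alone carries it; only then let go, so that the pointer neither drops nor kicks back but settles at the reading. Do not ram or haul on the hook or press the hand against the balance, spill none of the fittings, and leave the empty pan and everything else on the bench where it is.

Things in the scene. Friction and masses are not known exactly. Their poses are not given: they have to be found in the camera images.
- pan: Steel pan with a brass tee and two couplings in it; told from the empty one only by these. Tray 160 (x) x 110 (y) x 45 mm high, 3 mm walls; origin at the centre of its underside. Fixed bail of 6 mm wire over it in its y-z plane: legs at y +-57 mm up to 90 mm, then sloping in to the top at 151 mm. Total weight unknown, 0.3 to 0.8 kg; hangs within 4 degrees of level.
- pan_grip (a point): Middle of the black rubber grip tab above the rim at the loaded pan's -x end: 82 mm from its centre, 66 mm above its underside. Tab 10 mm thick, 60 mm wide (pan's y), 30 mm tall, leaning 10 degrees outwards (top away from the pan): best pinched across its thickness from above, the hand leaning back as the tab does, away from bail and balance.
- pan_bail (a point): Wire centre at the top of the loaded pan's bail, 151 mm above the underside, straight above the pan's origin.
- stand: Stand of the balance, fixed. Origin on the bench straight below the hook; its -x is the open front, whence the hook is loaded. Grey base plate 215 x 175 x 12 mm; column 28 mm square, 622 mm tall, at its rear right corner (115 mm in +x, 75 mm in -y from the origin); an arm on top holds the balance tube, 37 mm in diameter, its lower end 360 mm above the bench, slots and graduations on both faces.
- hook_seat (a point): Where the bail's wire centre lies when hung, in the bottom of the hook; moves with it; 270 mm above the bench unloaded. Hook: J of 8 mm wire in the stand's x-z plane, bow 26 mm inside, mouth to the stand's -x. Top of its point: 25 mm above, 23 mm in front of the seat. 8 mm rod straight above from 46 mm up; below it the wire bends round the rear: a wire 28 to 36 mm above the seat passes over the point and meets the rear 3 to 9 mm past the seat.
- hook (a joint): Downward travel (m) of hook and brass pointer: 0 unloaded, at the upper stop; at most 0.1. Spring 98.1 N/m (100 mm per kg), lightly damped: half a kilogram bounces about twice a second. The hook moves only up and down and does not swing. While the pan is held the pointer follows the hand, so it does not tell the weight.
- tee: Brass tee, 88 mm along its y, lying in the pan; origin at its underside. Must stay in the pan.
- coupling_a: Brass coupling, 27 mm in diameter and 30 mm tall, on end in the pan; origin at its underside. Must stay in the pan.
- coupling_b: The second brass coupling in the pan, the same.
- empty_pan: Bystander: the same kind of pan with the same bail and tab, empty; origin at the centre of its underside.
- elbow: Bystander: brass elbow about 45 mm, 28 mm high, lying on the bench in front of the stand.
- nipple: Bystander: brass coupling 27 mm in diameter, 30 mm tall, on end on the bench in front of the stand.
- test_weight: Bystander: steel test weight with a knob, 38 mm in diameter, 66 mm tall.
- tape_roll: Bystander: tape roll 90 mm in diameter, 48 mm high.
- side_bin: Bystander: black picking bin with fittings, 150 x 105 x 75 mm.
- carton: Bystander: cardboard carton 160 x 110 x 80 mm.
Things that resemble listed ones, but are neither listed nor needed, are in the scene too. Leave any red look-alike of the pan alone. Leave any green look-alike of the tee alone.

How it is judged:
By the outcome, as a careful person would: the job done as asked, in the order asked, and still so for the second after the job is handed in, with the robot touching nothing.
It also fails if it takes over 72 s, if anything falls off the work surface, if the arm or the gripper's body presses on something with over 40 N, if the wrist force passes 120 N, or if a joint passes its speed limit or range.

ROBOT

A 6-joint arm with a two-finger parallel gripper is mounted at the origin on the work surface. World frame = base frame: x ahead of the robot, y to its left, z up, the work surface at z = 0. Lengths are in m, angles in rad, forces in N, time in s.
With the tool pointing down it reaches from about 0.425 to 0.95 m from the base axis. Payload 14.7 kg.
Tool frame: the origin (TCP) lies on the centre line of the jaws, within the pads' length; the fingertips stand 19 mm ahead of it and the grasp point (between the pads) is the TCP; z points along the fingers, y is the direction in which the jaws open and shut (so a half turn about z gives the same grasp; the last joint's range is limited). The gripper opens to 85 mm and grips with 20 to 120 N. Pads are 22 mm wide; open, the fingers measure 114 mm over their backs; the gripper's body (76 mm by 85 mm) begins 54 mm behind the grasp point. The pads swing forward as they close: fully open they stand 13 mm farther back than shut.
Start: joints at [-1.296, 0.48, 1.596, -0, 1.065, -0.047], TCP at [0.206, -0.617, 0.25] pointing down, gripper open.
Joint ranges: [-2.75, 2.75], [-0.82, 2.05], [0.23, 2.67], [-1.56, 4.7], [0.09, 2.69], [-2.92, 2.92]. Speed limits (rad/s): [1.89, 1.89, 2.39, 3.01, 3.01, 3.01].

INTERFACE

Orientations are given as a unit quaternion [w, x, y, z].
In Python, from rig import robot gives the robot as it stands.
- The arm moves only by the tool servo_tool, never from a script. Its argument "rows" is text: rows parted by semicolons, each of 5 numbers parted by spaces: the shift along the tool's x, y, z in mm, then the turn about the tool's z in rad, then the closure, from -1 (fully open) to 1 (shut). In form: dx dy dz yaw hand; .... A call has 1 to 5 rows; each row shifts and turns the commanded pose from where the row before left it, along the tool's axes as they then stand; what a row does not reach is not made up. A row lasts 1/10 s, in which the tool goes at most 50 mm and 8.59 degrees, less where a joint would pass 70% of its speed; a pose out of reach is approached as far as the arm can. A call is refused whole if a number of a shift passes 50 or a number of a turn 0.15, either way. A call with a gripper value outside its range is refused whole. The fingers move at their own pace and stop on an object; "force" is the grip in N (left out, the last holds). Time passes only in rows, so rows that do not move let the fingers close. It gives the time, the measured TCP pose, the force and the opening at its end, in the units of the state.
- robot.state(): the state, without advancing time (a new reading comes with each control period).
- robot.snapshot(name): name is "side" or "top"; returns the picture (400x640x3 uint8, blue, green, red); there is no depth.
- robot.calibration(name): a dict with "mtx" (3x3 intrinsics, pixels), "rvec" (rotation vector, rad) and "tvec" (3), from world to camera coordinates, as OpenCV has them. Camera axes: x right, y down, z forward; pixel columns grow to the right and rows downward; lengths in m; the calibration is good to about 2 mm. A picture is of the moment at which its call begins. calibration takes no time and is no camera call.
- robot.hand_in(): hands the job in, once; it reports no verdict.
Trained networks look in the newest picture that a camera, given by its name, has taken for a name from the list of things; names that differ only in an ending like _2 or _b are one class to them, and where a whole thing is asked for, a point or a joint stands for the part that bears it (a point fixed in the world has none). Each returns a list of dicts, best first, with "p" (0 to 1); they miss things now and then, are a little off and sometimes report something else, mostly with a low value. They report only what shows in the picture. A call takes as long as a camera call. They do not tell look-alikes from the thing itself.
- robot.outline_of(label, camera): "mask" (400x640 bool, what is visible of it) and "bbox" ([left, top, right, bottom] in pixels, round what is visible of it).
- robot.mark_of(label, camera): "xy" ([column, row] in pixels: a listed point, or the origin of a listed thing).
The state is a dict: "clock": time; "qpos": joint angles; "qvel": joint speeds; "joint_efforts": joint torques, N m; "ee_pos": TCP position; "orientation": TCP orientation; "wrist_force": force on the tool from outside, world axes, zero at the start; "wrist_torque": the same for the moment, N m; "opening": finger opening in m.
Only numpy, scipy, OpenCV 4.12 (cv2) and the standard library are available. Lean on these libraries where they do the work, as an engineer would, in place of code of your own. Each camera call takes 0.05 s, during which the arm holds its last target.

## Working session

There is one attempt and no reset: what is moved stays moved. The work goes in short steps, Python scripts to look and compute and a tool call to move; the robot and the scene stay as the last step left them, time stands still between calls to the robot, and variables do not carry over. Pictures are saved under pics/ and viewed, and the job is handed in when it is done.

Besides the shell and the picture viewer there is one more tool, called after ">>>" as a command line: name --argument value ..., lists and objects as JSON in quotes. servo_tool: Moves the arm, as the interface text tells. Its arguments: {"type":"object","properties":{"rows":{"type":"string"},"force":{"type":"number"}},"required":["rows"]}

```bash
ls; mkdir -p pics; python3 - <<'E'
from rig import robot
import cv2
for n in("side","top"):
    cv2.imwrite(f"pics/{n}0.png",robot.snapshot(n))
    c=robot.calibration(n);print(n,c)
print(robot.state())
E
```

```text
pics
side {'mtx': array([[460.51604211,   0.        , 319.26955439],
       [  0.        , 460.51604211, 207.37756308],
       [  0.        ,   0.        ,   1.        ]]), 'rvec': array([ 0.5628435 , -2.65893028,  1.24116839]), 'tvec': array([0.45731595, 0.27937929, 1.28150198])}
top {'mtx': array([[366.54725949,   0.        , 317.87424995],
       [  0.        , 366.54725949, 201.66049792],
       [  0.        ,   0.        ,   1.        ]]), 'rvec': array([ 2.1617579 , -2.1321699 ,  0.10817518]), 'tvec': array([0.00960906, 0.54561557, 1.39445886])}
{'clock': 0.1, 'qpos': array([-1.29562265e+00,  4.80767512e-01,  1.59680786e+00, -3.88017974e-06,
        1.06511577e+00, -4.65954809e-02]), 'qvel': array([ 0.00063193, -0.00289221, -0.00187982, -0.00080348,  0.0012359 ,
        0.0004284 ]), 'joint_efforts': array([ 1.42001794e-03, -9.52254152e+01, -4.31041396e+01, -2.19062281e-04,
        5.24750838e-03, -2.89403253e-06]), 'ee_pos': array([ 0.20548514, -0.61629333,  0.24973873]), 'orientation': array([-5.45465525e-04,  9.87085668e-01,  1.60192329e-01, -6.43215240e-05]), 'wrist_force': array([-0.43946323,  0.0667393 , -0.29447758]), 'wrist_torque': array([ 0.06768734,  0.00238863, -0.00141392]), 'opening': 0.08535046039541333}
```

View pics/side0.png

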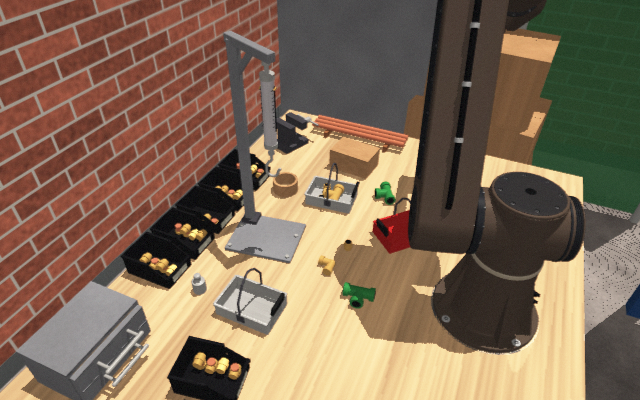

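View pics/top0.png

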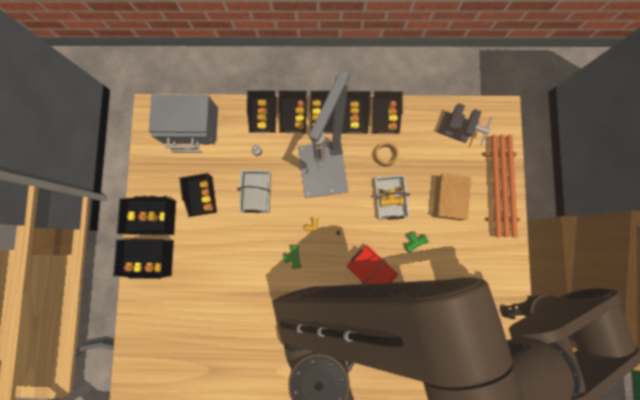

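The loaded pan is at side (331,192) / top (390,197). The empty pan is at side (250,303) / top (255,190), and the red look-alike at side (395,232) / top (372,265). I choose the loaded pan because it holds the brass fittings.

```bash
cat > h.py <<'E'
import numpy as np,cv2
from rig import robot
def cam(n):
    c=robot.calibration(n);R=cv2.Rodrigues(np.array(c["rvec"]))[0];return c["mtx"],R,np.array(c["tvec"]).ravel()
def proj(n,P):
    K,R,t=cam(n);return cv2.projectPoints(np.atleast_2d(np.array(P,float)),cv2.Rodrigues(R)[0],t,K,None)[0].reshape(-1,2)
def ray(n,uv):
    K,R,t=cam(n);d=R.T@np.linalg.inv(K)@np.array([uv[0],uv[1],1.]);return -R.T@t,d/np.linalg.norm(d)
def atz(n,uv,z):
    o,d=ray(n,uv);return o+d*(z-o[2])/d[2]
def tri(a,b):
    K,R,t=cam("side");K2,R2,t2=cam("top")
    X=cv2.triangulatePoints(K@np.c_[R,t],K2@np.c_[R2,t2],np.array(a,float).reshape(2,1),np.array(b,float).reshape(2,1)).ravel();X=X[:3]/X[3]
    e=[np.linalg.norm(proj("side",X)[0]-a),np.linalg.norm(proj("top",X)[0]-b)]
    return X,e
E
python3 - <<'E'
from h import *
s=robot.snapshot("side");t=robot.snapshot("top")
for l in ["pan","pan_grip","pan_bail","stand","hook_seat","tee","coupling_a"]:
    for n in("side","top"):
        print(l,n,[(np.round(m["xy"],1).tolist(),round(float(m["p"]),2)) for m in robot.mark_of(l,n)][:5])
def crop(im,c,w,h,f,name):
    x,y=c;cv2.imwrite(name,cv2.resize(im[max(0,y-h):y+h,max(0,x-w):x+w],None,fx=f,fy=f,interpolation=cv2.INTER_CUBIC))
crop(s,(331,190),50,40,7,"pics/c_s.png");crop(t,(370,180),60,45,6,"pics/c_t.png")
crop(s,(265,150),60,50,6,"pics/c_h.png")
E
```

```text
pan side [([402.0, 237.3], 0.88), ([334.4, 199.4], 0.77)]
pan top [([390.8, 199.3], 0.67), ([370.2, 266.6], 0.61)]
pan_grip side [([353.9, 193.3], 0.96), ([378.4, 226.8], 0.77)]
pan_grip top [([355.4, 254.1], 0.75), ([395.9, 218.4], 0.7)]
pan_bail side [([405.8, 197.0], 0.84), ([330.7, 163.8], 0.73), ([329.6, 201.3], 0.72), ([286.3, 191.8], 0.21)]
pan_bail top [([395.5, 192.1], 0.92), ([374.5, 272.1], 0.8)]
stand side [([277.8, 243.0], 0.65)]
stand top [([324.8, 179.3], 0.81)]
hook_seat side [([269.0, 169.7], 0.44)]
hook_seat top []
tee side [([359.2, 300.2], 0.97), ([385.1, 196.5], 0.74), ([332.7, 199.1], 0.62)]
tee top [([294.5, 255.5], 0.85), ([388.6, 200.5], 0.7), ([416.8, 240.3], 0.68), ([324.7, 179.7], 0.57), ([388.9, 196.0], 0.32)]
coupling_a side [([327.9, 194.5], 0.45)]
coupling_a top [([381.6, 195.1], 0.58), ([400.3, 190.2], 0.54)]
```

View pics/c_s.png

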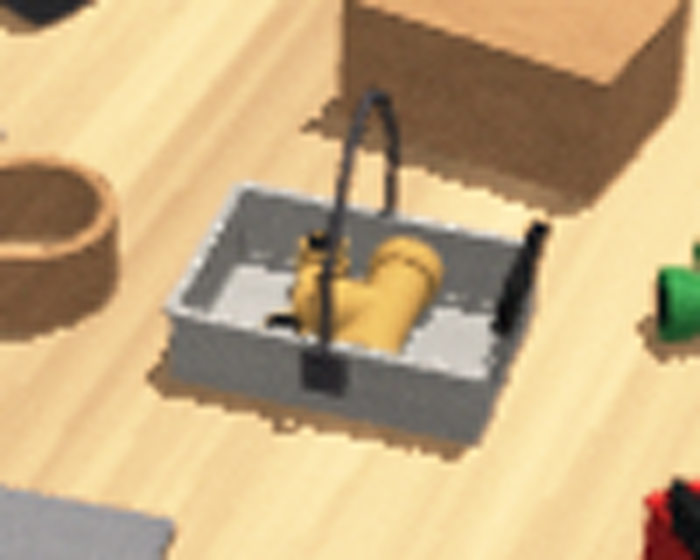

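View pics/c_t.png

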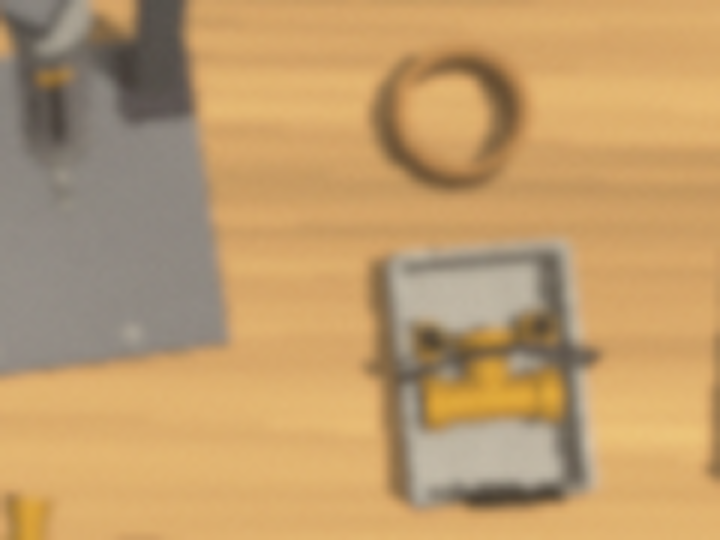

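View pics/c_h.png

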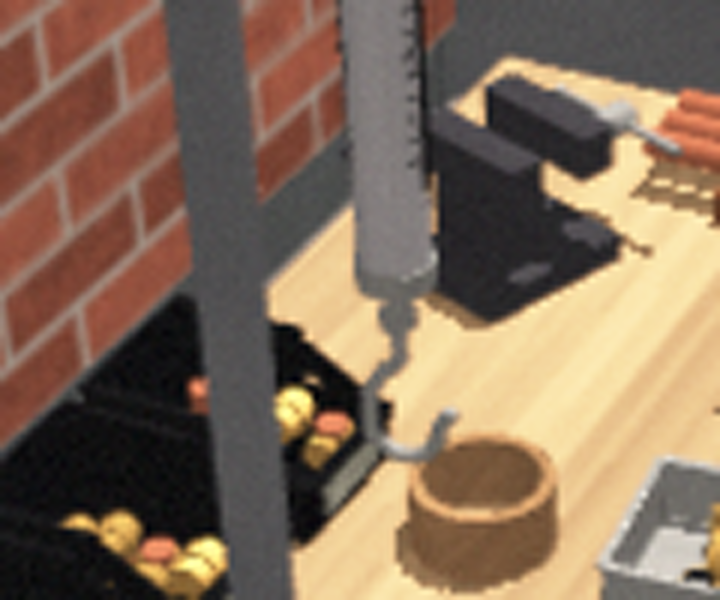

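```bash
python3 - <<'E'
from h import *
for k,a,b in [("pan",(334.4,199.4),(390.8,199.3)),("grip",(353.9,193.3),(395.9,218.4)),("bail",(330.7,163.8),(395.5,192.1))]:
    print(k,tri(a,b))
print("stand",atz("side",(277.8,243),0),atz("top",(324.8,179.3),0))
print("pan z0",atz("side",(334.4,199.4),0),atz("top",(390.8,199.3),0))
print("grip z66",atz("side",(353.9,193.3),.066),atz("top",(395.9,218.4),.066))
print("bail z151",atz("side",(330.7,163.8),.151),atz("top",(395.5,192.1),.151))
print("seat z.27",atz("side",(269,169.7),.27))
print("cam pos",[ray(n,(0,0))[0] for n in("side","top")])
E
```

```text
pan (array([ 0.5600722 , -0.27351389, -0.00432107]), [np.float64(0.5866746443316765), np.float64(0.8257098874918121)])
grip (array([ 0.48765461, -0.28260255,  0.04016092]), [np.float64(0.7654172161338105), np.float64(1.0907595887295998)])
bail (array([ 0.57109894, -0.26105196,  0.15336237]), [np.float64(0.5341080806585875), np.float64(0.7885436581387376)])
stand [0.63760011 0.00951083 0.        ] [ 0.64050806 -0.0085351   0.        ]
pan z0 [ 0.55618255 -0.26892466  0.        ] [ 0.56268215 -0.2718923   0.        ]
grip z66 [ 0.4806035  -0.25056964  0.066     ] [ 0.48152961 -0.2787436   0.066     ]
bail z151 [ 0.57408858 -0.26392528  0.151     ] [ 0.56874437 -0.26226121  0.151     ]
seat z.27 [ 0.66011747 -0.00279472  0.27      ]
cam pos [array([0.12096852, 0.92262701, 1.0312924 ]), array([ 0.3698703 , -0.01650949,  1.45094024])]
```

The crops confirm the loaded pan: tee and couplings inside, black tab at its near (-x) end. Next I refine the poses by fitting edges.

```bash
python3 - <<'E'
from h import *
s=cv2.imread("pics/side0.png");t=cv2.imread("pics/top0.png")
def crop(im,x0,y0,w,h,f,name):
    c=cv2.resize(im[y0:y0+h,x0:x0+w],None,fx=f,fy=f,interpolation=cv2.INTER_CUBIC)
    for i in range(0,w,10): cv2.putText(c,str(x0+i),(i*f,10),0,.35,(0,0,255),1);cv2.line(c,(i*f,0),(i*f,h*f),(0,0,255) ,1) if i%20==0 else 0
    for i in range(0,h,10): cv2.putText(c,str(y0+i),(0,i*f+4),0,.35,(255,0,0),1);cv2.line(c,(0,i*f),(w*f,i*f),(255,0,0),1) if i%20==0 else 0
    cv2.imwrite(name,c)
crop(t,290,120,130,100,6,"pics/d_t.png");crop(s,220,140,145,120,5,"pics/d_s.png")
E
```

```text
(no output)
```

View pics/d_t.png

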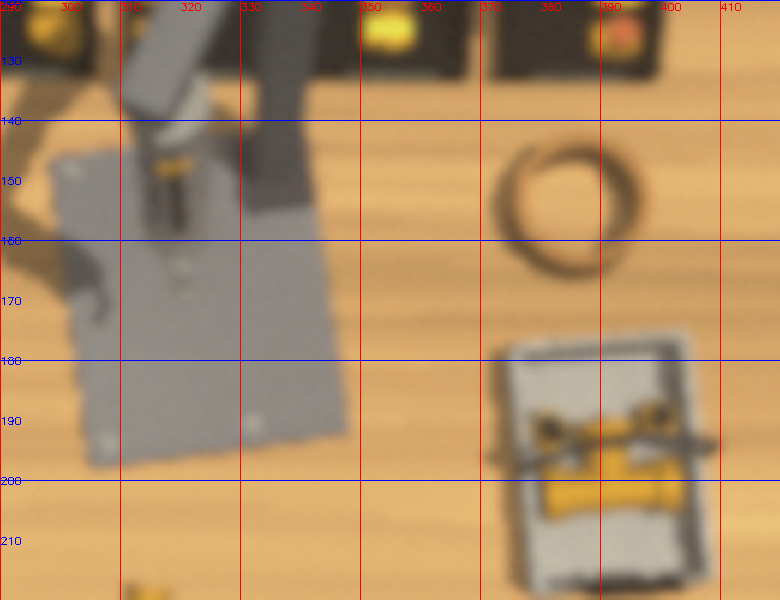

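View pics/d_s.png

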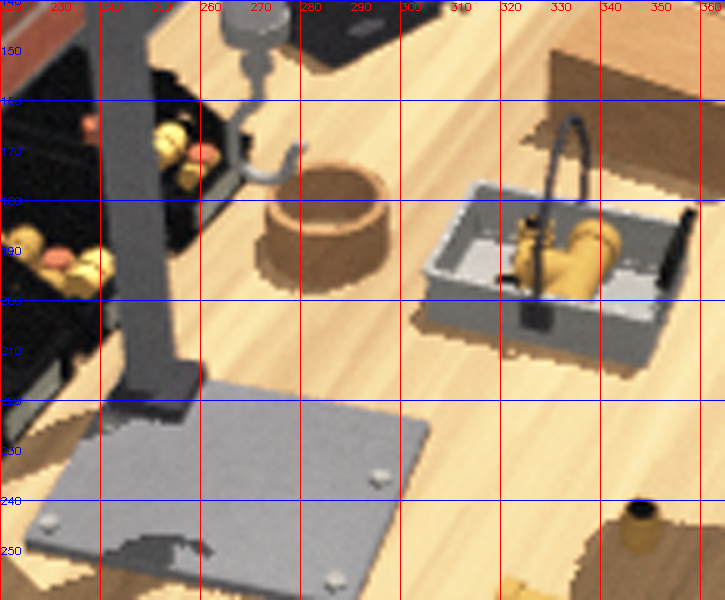

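```bash
cat >> h.py <<'E'
from scipy.optimize import least_squares
def rz(a): return np.array([[np.cos(a),-np.sin(a),0],[np.sin(a),np.cos(a),0],[0,0,1]])
E
python3 - <<'E'
from h import *
L=.08;W=.055;z=.045
obs=[("side",(L,-W,z),(314.8,176.2)),("side",(L,W,z),(304.6,193.6)),("side",(-L,W,z),(351,204)),
("side",(0,0,.154),(334.6,163.0)),
("top",(L,W,z),(373.8,177.1)),("top",(L,-W,z),(403.8,174.9)),("top",(-L,-W,z),(408,215.5)),("top",(-L,W,z),(377.1,218.4)),("top",(0,0,.151),(393,193))]
def f(p): return np.concatenate([proj(n,rz(p[2])@np.array(P)+[p[0],p[1],0])[0]-uv for n,P,uv in obs])
r=least_squares(f,[.56,-.27,.08],loss="soft_l1");p=r.x;print("pan",p,np.degrees(p[2]));print(f(p).reshape(-1,2).round(1).tolist())
for nm,P in [("grip",(-.082,0,.066)),("bail",(0,0,.151))]: 
    X=rz(p[2])@np.array(P)+[p[0],p[1],0];print(nm,X)
# stand: plate
z=.012
obs2=[("top",(304.3,197.5),(0,1)),("top",(347.6,191.8),(0,0)),("top",(297.6,146),(1,1)),("side",(305.6,224.6),(0,0)),("side",(224.6,248.2),(1,1))]
def g(p): return np.concatenate([proj(n,rz(p[2])@np.array([.215*a,.175*b,z])+[p[0],p[1],0])[0]-uv for n,uv,(a,b) in obs2])
r=least_squares(g,[.55,-.1,.08],loss="soft_l1");q=r.x;print("plate FR corner",q,np.degrees(q[2]));print(g(q).reshape(-1,2).round(1).tolist())
# hook: tip and tube in side; tip 25 above,23 front of seat
y=q[2]
# side: seat wire bottom (bow bottom outside, 4mm below wire centre of bail -3-4 => 7+... ) use tip top
tip_s=(279.8,169.2);tip_t=(319.9,163.5)
print("tip",tri(tip_s,tip_t), atz("side",tip_s,.295),atz("top",tip_t,.295))
print("seat", atz("side",tip_s,.295)+rz(y)@[.023,0,-.025],atz("top",tip_t,.295)+rz(y)@[.023,0,-.025])
# column base center relative to plate
for n in("side","top"): pass
S=robot.mark_of("hook_seat","side");print(S)
E
```

```text
pan [ 0.5663642  -0.26369512  0.09537773] 5.464741509237072
[[0.0, -0.1], [0.1, 0.4], [-1.3, -0.1], [-1.7, 0.7], [0.6, 0.5], [-1.1, 0.4], [-0.7, 0.8], [1.5, 0.2], [2.9, -0.2]]
grip [ 0.48473689 -0.27150424  0.066     ]
bail [ 0.5663642  -0.26369512  0.151     ]
plate FR corner [ 0.58873411 -0.09980047  0.1562717 ] 8.953708791114387
[[-0.3, 0.6], [0.1, 0.1], [-0.9, -0.1], [0.6, -1.1], [-0.7, -0.7]]
tip (array([0.62920282, 0.00311161, 0.28661983]), [np.float64(2.308792598559948), np.float64(3.1013642162354373)]) [0.61676905 0.01307803 0.295     ] [0.6369595  0.00627845 0.295     ]
seat [0.63948878 0.01665767 0.27      ] [0.65967924 0.00985809 0.27      ]
[{'xy': [269.0, 169.7], 'p': 0.44}]
```

```bash
cat >> h.py <<'E'
def hookpts(o,yaw,d=0):
    th=np.linspace(-np.pi/2-2.2,-np.pi/2+1.6,1)
    P=[(-.023,0,.021)]+[(-.017*np.sin(a),0,.013-.017*np.cos(a)) for a in np.linspace(1.5,-1.9,15)]+[(0,0,.046),(0,0,.09)]
    P=np.array(P);P[1:16,2]+=0
    return (rz(yaw)@(P+[0,0,.27-d]).T).T+[o[0],o[1],0]
def panpts(T,R):
    L,W=.08,.055
    segs=[[(L,W,.045),(L,-W,.045),(-L,-W,.045),(-L,W,.045),(L,W,.045)],[(L,W,0),(-L,W,0),(-L,-W,0)],
     [(0,.057,.04),(0,.057,.09),(0,.02,.145),(0,0,.151),(0,-.02,.145),(0,-.057,.09),(0,-.057,.04)],
     [(-.0795,.03,.051),(-.0845,.03,.081),(-.0845,-.03,.081),(-.0795,-.03,.051),(-.0795,.03,.051)]]
    return [(R@np.array(s).T).T+T for s in segs]
def draw(im,n,segs,x0,y0,w,h,f,name,cols=((0,0,255),(255,0,0),(0,255,0),(255,0,255))):
    c=cv2.resize(im[y0:y0+h,x0:x0+w],None,fx=f,fy=f,interpolation=cv2.INTER_CUBIC)
    for i,s in enumerate(segs):
        u=((proj(n,s)-[x0,y0]+.5)*f).astype(np.int32);cv2.polylines(c,[u.reshape(-1,1,2)],False,cols[i%4],1,cv2.LINE_AA)
    cv2.imwrite(name,c)
E
python3 - <<'E'
from h import *
s=cv2.imread("pics/side0.png");t=cv2.imread("pics/top0.png")
o=(.660,.0015);y=.156
circ=[(o[0]+.0185*np.cos(a),o[1]+.0185*np.sin(a),.36) for a in np.linspace(0,6.3,30)]
segs=[hookpts(o,y),circ]
draw(s,"side",segs,240,120,70,60,10,"pics/e_s.png");draw(t,"top",segs,290,120,60,60,10,"pics/e_t.png")
p=panpts(np.array([.5664,-.2637,0]),rz(.0954))
a=cv2.imread
draw(s,"side",p,290,155,75,65,8,"pics/e_ps.png");draw(t,"top",p,360,165,60,60,8,"pics/e_pt.png")
A=cv2.imread("pics/e_ps.png");B=cv2.imread("pics/e_pt.png");B=cv2.copyMakeBorder(B,0,A.shape[0]-B.shape[0],0,0,0);C=np.hstack([A,B]);cv2.imwrite("pics/e_p.png",cv2.resize(C,None,fx=.74,fy=.74))
A=cv2.imread("pics/e_s.png");B=cv2.imread("pics/e_t.png");C=np.hstack([A,B]);cv2.imwrite("pics/e_h.png",cv2.resize(C,None,fx=.61,fy=.61))
E
```

```text
(no output)
```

View pics/e_p.png

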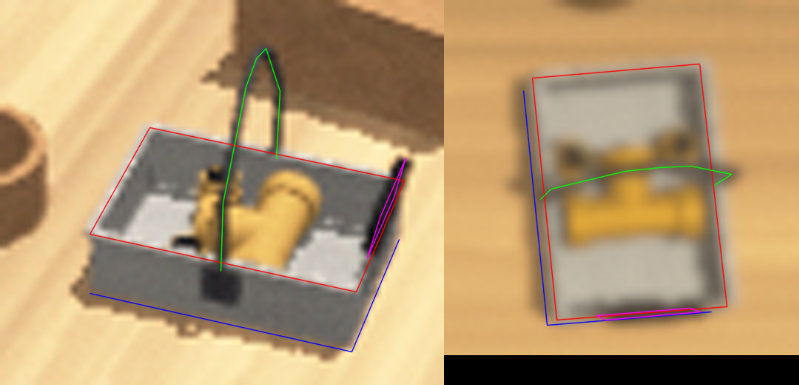

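View pics/e_h.png

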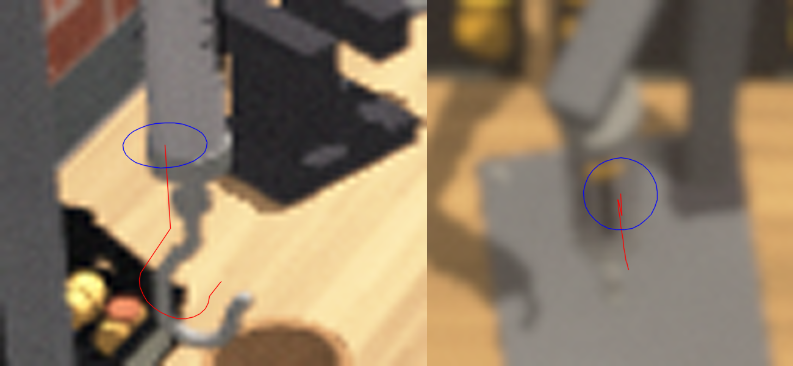

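```bash
python3 - <<'E'
from h import *
o=(.660,.0015);y0=.156
f=6.1
def P(p): # tip, bow bottom, rear, tube bottom centre
    Q=np.array([(-.023,0,.021),(0,0,-.004-.003),(0,0,.09)])  
    return (rz(p[2])@(Q+[0,0,.27]).T).T+[p[0],p[1],0]
base=[o[0],o[1],y0]
S0=proj("side",hookpts(o,y0));T0=proj("top",hookpts(o,y0))
hk=[0,8,17]
sS=np.array([(4.4,2.5),(3.8,4.4),(4.1,3.3)]);sT=np.array([(-2.5,3.6),(-3.,3)])
def res(p):
    S=proj("side",hookpts(p[:2],p[2]));T=proj("top",hookpts(p[:2],p[2]))
    return np.concatenate([((S-S0)[hk]-sS).ravel(),((T-T0)[[0,17]]-sT).ravel(),[(p[2]-y0)*20]])
r=least_squares(res,base);p=r.x;print(p,res(p).round(1))
o=p[:2]
s=cv2.imread("pics/side0.png");t=cv2.imread("pics/top0.png")
circ=[(o[0]+.0185*np.cos(a),o[1]+.0185*np.sin(a),.36) for a in np.linspace(0,6.3,30)]
col=[(np.array(o)+(rz(p[2])@[.115+a,-.075+b,0])[:2]).tolist()+[.012] for a,b in [(-.014,-.014),(-.014,.014),(.014,.014),(.014,-.014),(-.014,-.014)]]
segs=[hookpts(o,p[2]),circ,col]
draw(s,"side",segs,220,120,90,110,6,"pics/f_s.png");draw(t,"top",segs,290,120,60,60,6,"pics/f_t.png")
A=cv2.imread("pics/f_s.png");B=cv2.imread("pics/f_t.png");B=cv2.copyMakeBorder(B,0,A.shape[0]-B.shape[0],0,0,0);C=np.hstack([A,B]);cv2.imwrite("pics/f_h.png",cv2.resize(C,None,fx=.85,fy=.85))
E
```

```text
[0.64506424 0.00988318 0.17132708] [-1.   0.3 -0.5 -1.5 -0.7 -0.5 -0.1  0.9  0.2  1.8  0.3]
```

View pics/f_h.png

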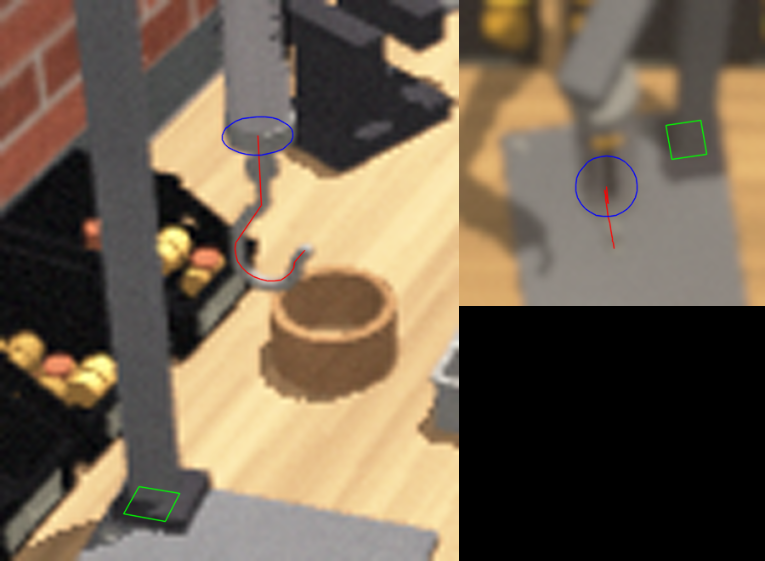

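```bash
cat >> h.py <<'E'
from scipy.spatial.transform import Rotation as Ro
def st():
    s=robot.state();q=s["orientation"];R=Ro.from_quat([q[1],q[2],q[3],q[0]]).as_matrix();return s,np.array(s["ee_pos"]),R
def plan(target,ty=None,n=5,frm=None):
    """world target TCP, ty: world angle of tool y; prints rows in tool axes"""
    s,p,R=st()
    if frm is not None:p=np.array(frm)
    a=np.arctan2(R[1,1],R[0,1]);d=0 if ty is None else (ty-a+np.pi)%(2*np.pi)-np.pi
    print("now",p.round(4),"ty",round(a,4),"F",np.round(s["wrist_force"],2),"open",round(s["opening"],4),"t",s["clock"])
    step=(np.array(target)-p)/n*1000
    for i in range(n):
        print(*(R.T@step).round(1),round(-d/n,4))
        R=R@rz(-d/n)
E
python3 -c "
from h import *
plan([.485,-.2715,.20],.0954,12)"
```

```text
now [ 0.2056 -0.6166  0.2503] ty -1.249 F [ 0.17  0.08 -0.22] open 0.0852 t 0.95
31.2 -19.9 4.2 -0.112
33.2 -16.3 4.2 -0.112
34.8 -12.5 4.2 -0.112
36.0 -8.5 4.2 -0.112
36.7 -4.4 4.2 -0.112
37.0 -0.3 4.2 -0.112
36.8 3.8 4.2 -0.112
36.1 7.9 4.2 -0.112
35.0 11.9 4.2 -0.112
33.5 15.8 4.2 -0.112
31.5 19.4 4.2 -0.112
29.1 22.8 4.2 -0.112
```

>>> servo_tool --rows "31 -20 4 -0.112 0; 33 -16 4 -0.112 0; 35 -12.5 4 -0.112 0; 36 -8.5 4 -0.112 0; 36.5 -4.5 4 -0.112 0"

```text
clock: 1.45
ee_pos: [0.3224, -0.472, 0.2303]
orientation: [0.0, 0.903, 0.429, 0.0]
wrist_force: [0.1, -0.4, 0.3]
opening: 0.043
```

>>> servo_tool --rows "37 0 4 -0.112 0; 37 4 4 -0.112 0; 36 8 4 -0.112 0; 35 12 4 -0.112 0; 33.5 16 4 -0.112 0"

```text
clock: 1.95
ee_pos: [0.4398, -0.3287, 0.2103]
orientation: [0.0, 0.75, 0.662, 0.0]
wrist_force: [-0.1, -0.7, 0.6]
opening: 0.0426
```

>>> servo_tool --rows "31.5 19.5 4 -0.112 0; 29 23 4 -0.112 0; 0 0 0 0 0; 0 0 0 0 0"

```text
clock: 2.35
ee_pos: [0.4862, -0.2719, 0.2022]
orientation: [-0.0, 0.672, 0.74, -0.0]
wrist_force: [0.6, 0.3, -0.4]
opening: 0.0429
```

```bash
python3 -c "
from h import *
plan([.485,-.2715,.12],.0954,4)
s=robot.snapshot('side');t=robot.snapshot('top')
_,p,R=st()
p0=panpts(np.array([.5664,-.2637,0]),rz(.0954))
draw(s,'side',p0+[np.array([p,p+R[:,2]*.019])],290,120,100,100,7,'pics/g_s.png')
draw(t,'top',p0+[np.array([p,p+R[:,2]*.019])],350,150,80,80,7,'pics/g_t.png')"
```

```text
now [ 0.4862 -0.2719  0.2022] ty 0.0962 F [ 0.6   0.28 -0.43] open 0.0429 t 2.35
0.1 -0.3 20.6 0.0002
0.1 -0.3 20.6 0.0002
0.1 -0.3 20.6 0.0002
0.1 -0.3 20.6 0.0002
```

View pics/g_s.png

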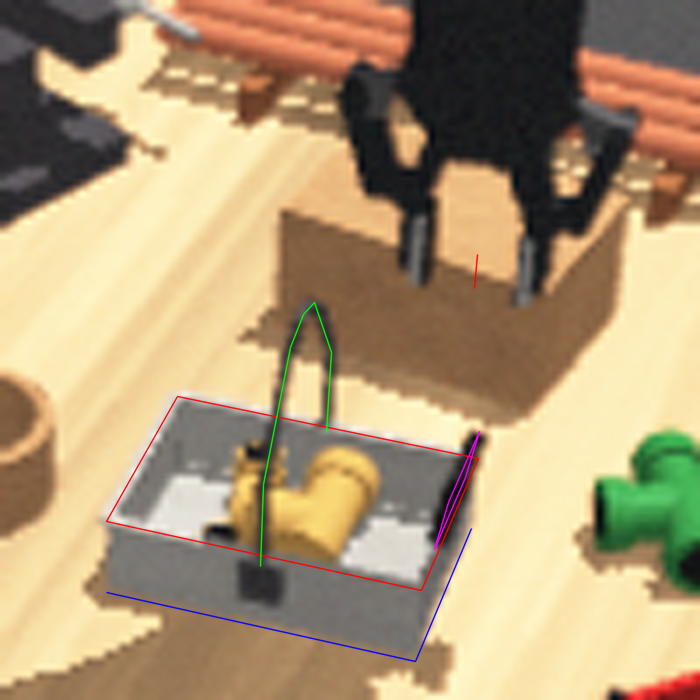

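View pics/g_t.png

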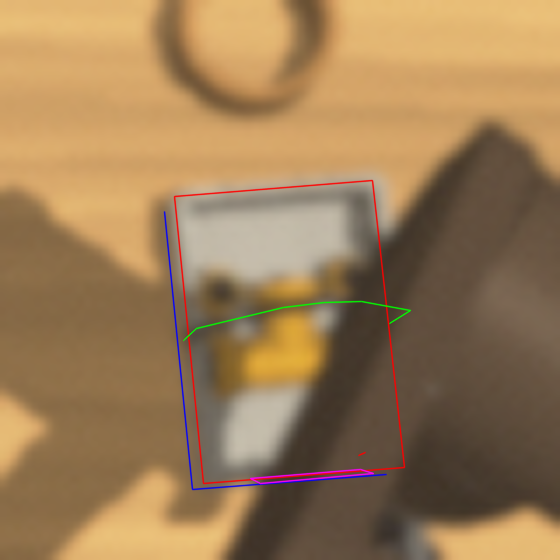

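>>> servo_tool --rows "0 -1 30 0 0; 0 0 30 0 0; 0 0 30 0 0; 0 0 25 0 0; 0 0 15 0 0"

```text
clock: 2.95
ee_pos: [0.4834, -0.2733, 0.0706]
orientation: [-0.001, 0.674, 0.739, -0.0]
wrist_force: [-0.4, 0.8, 0.5]
opening: 0.0427
```

>>> servo_tool --rows "0 0 0 0 0; 0 0 0 0 0"

```text
clock: 3.15
ee_pos: [0.4845, -0.2734, 0.0727]
orientation: [-0.0, 0.673, 0.739, -0.0]
wrist_force: [0.3, 1.0, 0.3]
opening: 0.0428
```

```bash
python3 -c "
from h import *
s=robot.snapshot('side')
_,p,R=st();print(p)
draw(s,'side',[np.array([p,p+R[:,2]*.019])],290,140,100,80,8,'pics/g2_s.png')"
```

```text
[ 0.48489831 -0.27346137  0.07312629]
```

View pics/g2_s.png

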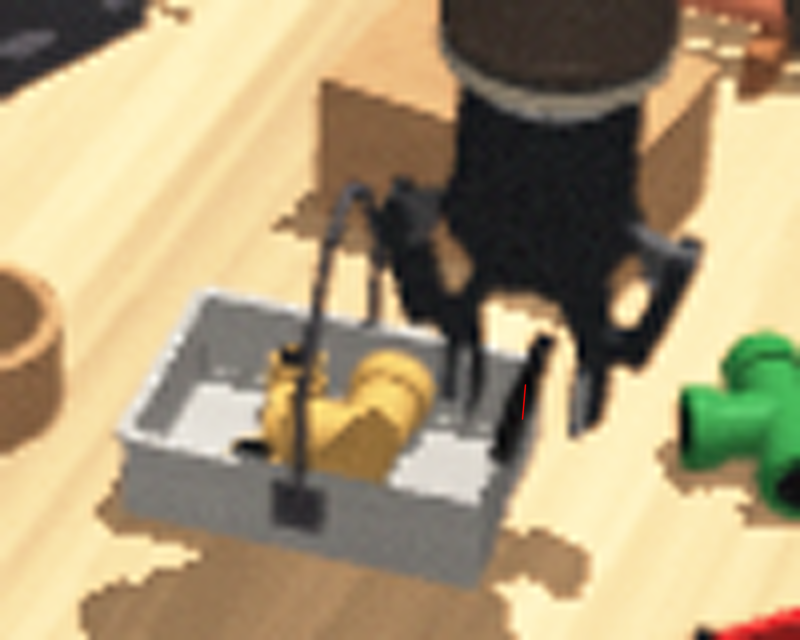

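>>> servo_tool --rows "0 0 0 0 0.5; 0 0 0 0 0.8; 0 0 0 0 1; 0 0 0 0 1; 0 0 0 0 1" --force 50

```text
clock: 3.7
ee_pos: [0.4851, -0.273, 0.0733]
orientation: [0.001, 0.673, 0.74, 0.0]
wrist_force: [-5.8, -1.0, 8.6]
opening: 0.0121
```

```bash
python3 -c "
from h import *
s=robot.snapshot('side')
x,p,R=st();print(p,x['opening'],x['wrist_force'],x['wrist_torque'])
draw(s,'side',[np.array([p,p+R[:,2]*.019])],290,140,100,80,8,'pics/g3_s.png')"
```

```text
[ 0.48517593 -0.27300777  0.07332907] 0.012365809486223149 [-4.30390308 -1.89956136  9.17153111] [-0.09296102 -0.30272796  0.01178588]
```

View pics/g3_s.png

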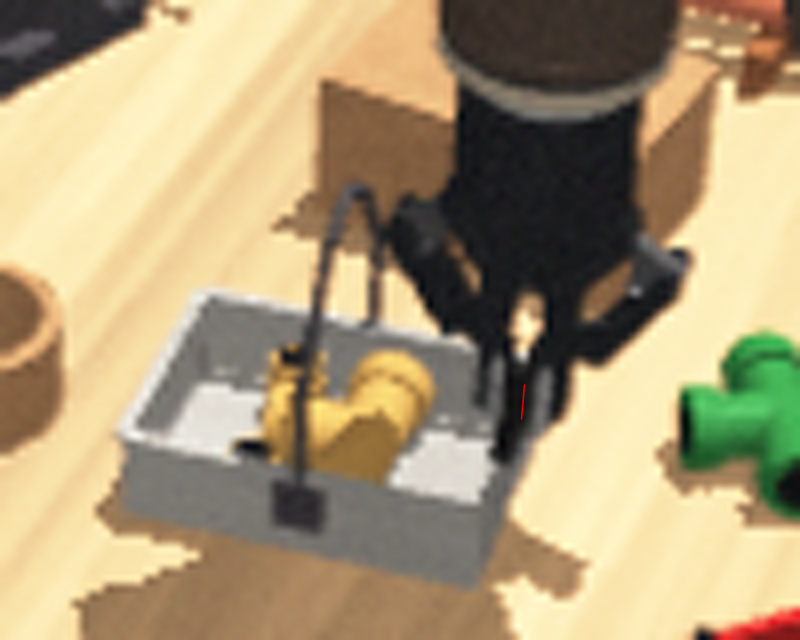

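>>> servo_tool --rows "0 0 -3 0 1; 0 0 -4 0 1; 0 0 -5 0 1; 0 0 -6 0 1; 0 0 -6 0 1"

```text
clock: 4.25
ee_pos: [0.4848, -0.2725, 0.0969]
orientation: [-0.0, 0.673, 0.74, 0.0]
wrist_force: [3.1, 1.1, -2.5]
opening: 0.0091
```

>>> servo_tool --rows "0 0 -8 0 1; 0 0 -10 0 1; 0 0 -10 0 1; 0 0 -8 0 1; 0 0 0 0 1"

```text
clock: 4.75
ee_pos: [0.4852, -0.2729, 0.1335]
orientation: [0.001, 0.673, 0.74, 0.0]
wrist_force: [-0.0, 0.2, -6.7]
opening: 0.0087
```

```bash
python3 -c "
from h import *
s=robot.snapshot('side')
x,p,R=st();print(p,x['opening'],x['wrist_force'],x['wrist_torque'])
draw(s,'side',[np.array([p,p+R[:,2]*.019])],290,120,100,90,8,'pics/g4_s.png')"
```

```text
[ 0.48500043 -0.27276776  0.1328783 ] 0.008986029637198007 [-0.29929122 -0.08207999 -6.97319828] [-0.02633099  0.50080697  0.00302771]
```

View pics/g4_s.png

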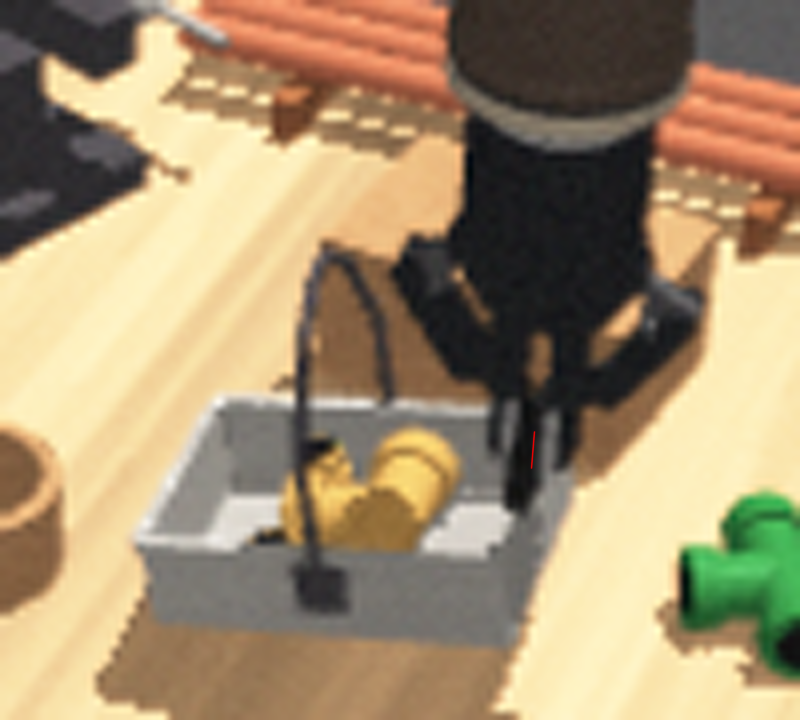

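```bash
cat >> h.py <<'E'
def Rp(yaw,pitch,roll=0): return rz(yaw)@Ro.from_euler("yx",[pitch,roll]).as_matrix()
def fitpan(obs,x0,yaw,prior=None):
    # unknown: T(3),pitch ; weak prior on lateral offset
    def f(p):
        R=Rp(yaw,p[3]);e=[proj(n,R@np.array(P)+p[:3])[0]-uv for n,P,uv in obs]
        return np.concatenate(e+([] if prior is None else [prior(p)]))
    r=least_squares(f,x0,loss="soft_l1");return r.x,f(r.x)
E
python3 - <<'E'
from h import *
L,W=.08,.055
s=robot.snapshot('side');t=robot.snapshot('top')
x,p,R=st()
obs=[("side",(0,0,.154),(330.8,150.2)),("side",(L,W,.045),(306.6,187.2)),("side",(L,-W,.045),(317.4,169.6)),("side",(L,W,0),(309,196.8)),("side",(-L,W,0),(354,200.6))]
yaw=.0954
def prior(q): # tab mid lies at tcp laterally
    g=Rp(yaw,q[3])@np.array([-.082,0,.066])+q[:3]-p
    return (rz(-yaw)@g)[:2]/.003
r,e=fitpan(obs,[.567,-.265,.06,.17],yaw,prior);print(r,np.degrees(r[3]),e.round(1))
Rr=Rp(yaw,r[3]);b=Rr@[0,0,.151]+r[:3];g=Rr@[-.082,0,.066]+r[:3]
print("bail-tcp in pan yaw frame",rz(-yaw)@(b-p),"grip-tcp",rz(-yaw)@(g-p))
draw(s,'side',panpts(r[:3],Rr),290,120,90,90,6,'pics/h_s.png')
draw(t,'top',panpts(r[:3],Rr),350,150,80,80,6,'pics/h_t.png')
A=cv2.imread("pics/h_s.png");B=cv2.imread("pics/h_t.png");B=cv2.copyMakeBorder(B,0,A.shape[0]-B.shape[0],0,0,0);C=np.hstack([A,B]);cv2.imwrite("pics/h.png",cv2.resize(C,None,fx=.75,fy=.75))
E
```

```text
[ 0.55225092 -0.26622763  0.04797387  0.1724582 ] 9.881126907110499 [-0.9  1.   0.4 -0.7 -0.3 -0.9  0.1  0.4 -0.   0.  -0.5 -0.1]
bail-tcp in pan yaw frame [ 0.09385719 -0.00022444  0.06462835] grip-tcp [-0.0015128  -0.00022444 -0.00503917]
```

View pics/h.png

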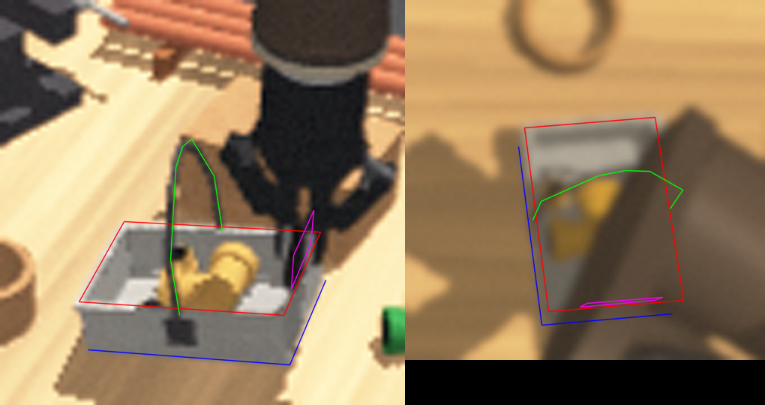

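```bash
python3 -c "
from h import *
plan([.472,-.017,.237],.156,12)"
```

```text
now [ 0.4846 -0.2725  0.1321] ty 0.095 F [ 0.63 -0.73 -7.72] open 0.009 t 4.9
21.3 1.0 -8.7 -0.0051
21.3 1.1 -8.7 -0.0051
21.3 1.2 -8.7 -0.0051
21.3 1.3 -8.7 -0.0051
21.3 1.4 -8.7 -0.0051
21.3 1.5 -8.7 -0.0051
21.3 1.6 -8.7 -0.0051
21.2 1.7 -8.7 -0.0051
21.2 1.8 -8.7 -0.0051
21.2 1.9 -8.7 -0.0051
21.2 2.1 -8.7 -0.0051
21.2 2.2 -8.7 -0.0051
```

Total 255 mm in x, 19 mm in y, −105 mm in z. I'll ramp up and down gently.

>>> servo_tool --rows "3 0 -6 0 1; 7 0 -10 -0.004 1; 12 1 -12 -0.005 1; 17 1 -12 -0.005 1; 20 1 -12 -0.005 1"

```text
clock: 5.4
ee_pos: [0.4817, -0.2122, 0.1856]
orientation: [0.0, 0.666, 0.746, 0.0]
wrist_force: [0.6, 0.8, -7.5]
opening: 0.009
```

>>> servo_tool --rows "22 1 -12 -0.005 1; 23 2 -11 -0.005 1; 23 2 -10 -0.005 1; 23 2 -8 -0.005 1; 23 2 -6 -0.005 1"

```text
clock: 5.9
ee_pos: [0.4761, -0.0973, 0.2328]
orientation: [0.001, 0.656, 0.755, 0.0]
wrist_force: [0.1, -0.3, -5.7]
opening: 0.0091
```

>>> servo_tool --rows "22 2 -4 -0.005 1; 20 2 -2 -0.005 1; 16 2 0 -0.005 1; 11 1 0 -0.004 1; 8 0 0 -0.003 1"

```text
clock: 6.4
ee_pos: [0.4719, -0.0208, 0.2379]
orientation: [0.0, 0.647, 0.762, 0.0]
wrist_force: [0.5, -0.5, -6.7]
opening: 0.0088
```

>>> servo_tool --rows "5 0 0 0 1; 0 0 0 0 1; 0 0 0 0 1; 0 0 0 0 1"

```text
clock: 6.8
ee_pos: [0.4715, -0.0177, 0.2373]
orientation: [-0.0, 0.648, 0.761, -0.0]
wrist_force: [-0.3, -0.7, -6.6]
opening: 0.0094
```

```bash
python3 - <<'E'
from h import *
plan([.472,-.017,.237],.156,3)
s=robot.snapshot('side');t=robot.snapshot('top')
cv2.imwrite("pics/i_top.png",t)
x,p,R=st()
yaw=np.arctan2(R[1,1],R[0,1])
Rr=Rp(yaw,.1725);T=p+rz(yaw)@[.0939,0,.0646]-Rr@[0,0,.151]
segs=panpts(T,Rr)+[hookpts((.644,.010),.156)]
draw(s,'side',segs,230,130,130,100,6,'pics/i_s.png')
draw(t,'top',segs,270,130,100,100,6,'pics/i_t.png')
E
```

```text
now [ 0.4715 -0.0177  0.2373] ty 0.1604 F [-0.34 -0.73 -6.63] open 0.0094 t 6.8
0.2 0.2 0.1 0.0015
0.2 0.2 0.1 0.0015
0.2 0.2 0.1 0.0015
```

View pics/i_s.png

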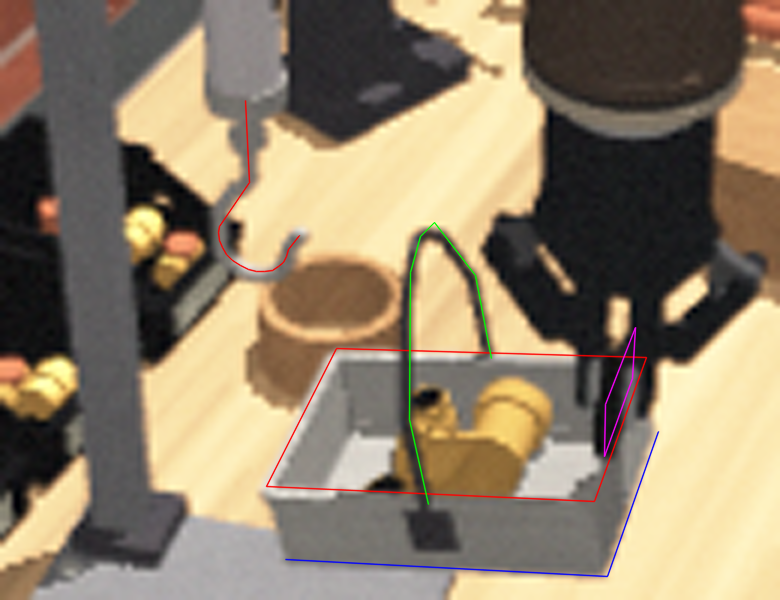

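View pics/i_t.png

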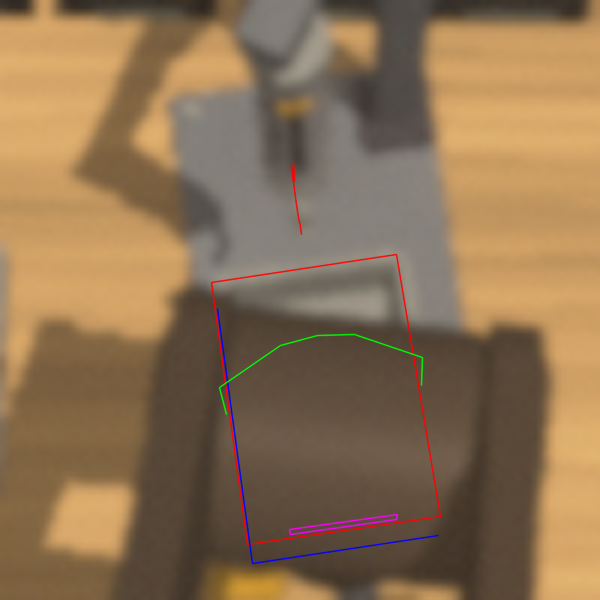

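>>> servo_tool --rows "0 4 -2 0 1; 0 8 -2 0 1; 0 10 0 0 1; 0 8 0 0 1; 0 4 0 0 1"

```text
clock: 7.4
ee_pos: [0.5062, -0.0116, 0.2412]
orientation: [0.0, 0.648, 0.762, 0.0]
wrist_force: [-0.0, 0.4, -6.6]
opening: 0.0088
```

>>> servo_tool --rows "0 2 0 0 1; 0 0 0 0 1; 0 0 0 0 1; 0 0 0 0 1"

```text
clock: 7.8
ee_pos: [0.5067, -0.0115, 0.2413]
orientation: [-0.0, 0.648, 0.762, -0.0]
wrist_force: [-0.5, 0.5, -6.0]
opening: 0.009
```

```bash
cat > look.py <<'E'
from h import *
import sys
nm=sys.argv[1];dz=float(sys.argv[2]) if len(sys.argv)>2 else -.004
d=float(sys.argv[3]) if len(sys.argv)>3 else 0
pit=float(sys.argv[4]) if len(sys.argv)>4 else .1725
s=robot.snapshot('side');t=robot.snapshot('top')
x,p,R=st()
yaw=np.arctan2(R[1,1],R[0,1])
Rr=Rp(yaw,pit);b=p+rz(yaw)@[.0939,0,.0646]+[0,0,dz]
if pit!=.1725: b=p+Rr@[.082,0,.085]+rz(yaw)@[-.0015,0,-.005]
T=b-Rr@[0,0,.151]
segs=panpts(T,Rr)+[hookpts((.644,.010),.156,d)]
print("t",x["clock"],"tcp",p,"F",x["wrist_force"].round(2),"M",x["wrist_torque"].round(2),"open",round(x["opening"],4))
print("bail rel seat0",rz(-.156)@(b-[.644,.010,.27]))
draw(s,'side',segs[2:3]+segs[-1:],245,130,80,80,8,nm+'_s.png',((0,255,0),(0,0,255)))
draw(t,'top',segs,290,130,60,60,6,nm+'_t.png')
draw(s,'side',[],220,60,120,190,4,nm+'_w.png')
E
python3 look.py pics/j
```

```text
t 7.9 tcp [ 0.50677533 -0.01149779  0.24137019] F [-0.59  0.27 -7.66] M [-0.09  0.57 -0.01] open 0.0092
bail rel seat0 [-0.04499952  0.00054675  0.03197019]
```

View pics/j_s.png

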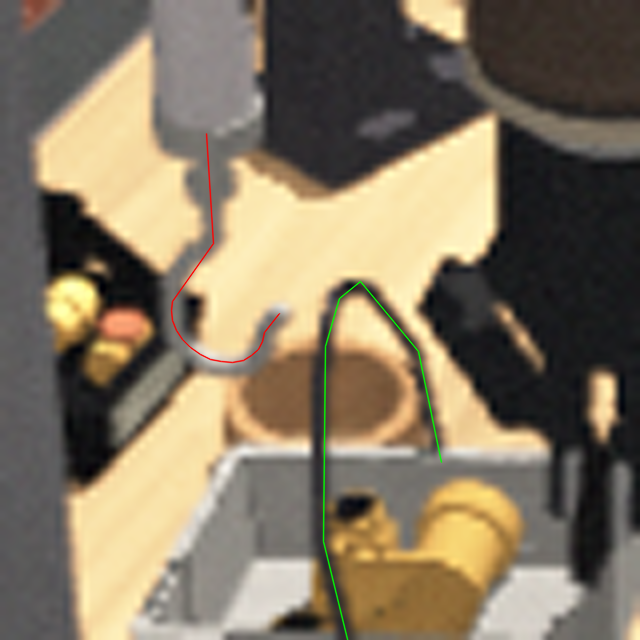

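View pics/j_t.png

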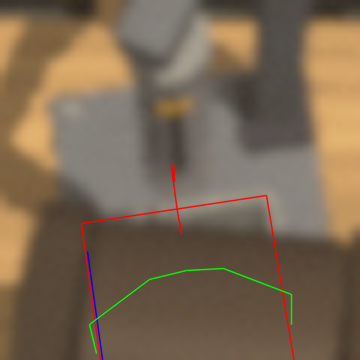

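>>> servo_tool --rows "0 3 0 0 1; 0 6 0 0 1; 0 6 0 0 1; 0 6 0 0 1; 0 4 0 0 1"

```text
clock: 8.4
ee_pos: [0.5325, -0.0074, 0.2413]
orientation: [0.0, 0.648, 0.762, 0.0]
wrist_force: [0.4, 0.8, -6.4]
opening: 0.0091
```

>>> servo_tool --rows "0 2 0 0 1; 0 0 0 0 1; 0 0 0 0 1"

```text
clock: 8.7
ee_pos: [0.5334, -0.0071, 0.2412]
orientation: [-0.0, 0.648, 0.762, -0.0]
wrist_force: [-0.0, 0.4, -7.0]
opening: 0.009
```

```bash
python3 look.py pics/k
```

```text
t 8.8 tcp [ 0.53337846 -0.00716476  0.2412827 ] F [ 0.47 -0.09 -6.99] M [-0.08  0.49 -0.01] open 0.0089
bail rel seat0 [-0.01804625  0.00069938  0.0318827 ]
```

View pics/k_s.png

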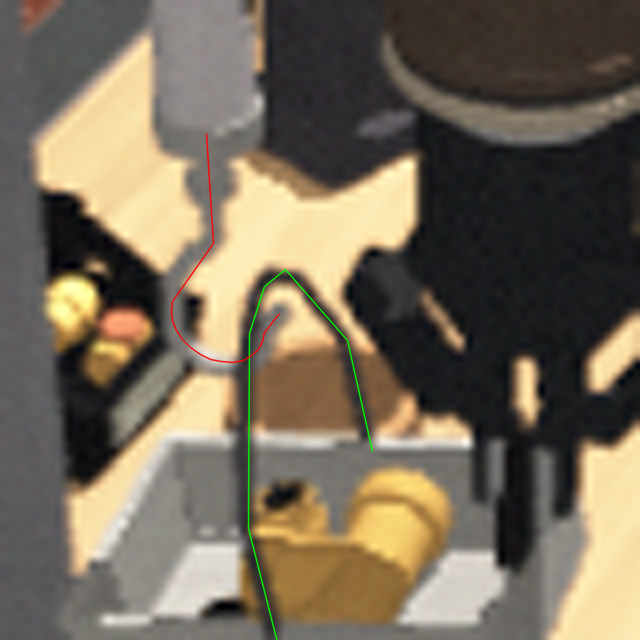

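>>> servo_tool --rows "0 3 0 0 1; 0 5 0 0 1; 0 5 0 0 1; 0 3 0 0 1; 0 0 0 0 1"

```text
clock: 9.3
ee_pos: [0.55, -0.0045, 0.2413]
orientation: [0.0, 0.648, 0.762, 0.0]
wrist_force: [0.5, 0.1, -6.3]
opening: 0.0088
```

>>> servo_tool --rows "0 0 0 0 1; 0 0 0 0 1"

```text
clock: 9.5
ee_pos: [0.5492, -0.0046, 0.2412]
orientation: [-0.0, 0.648, 0.762, -0.0]
wrist_force: [-0.0, -0.0, -7.4]
opening: 0.0087
```

```bash
python3 look.py pics/l
```

```text
t 9.6 tcp [ 0.54926872 -0.00458541  0.24130177] F [ 0.11 -0.23 -6.71] M [-0.04  0.42 -0.02] open 0.0088
bail rel seat0 [-0.00194818  0.00077581  0.03190177]
```

View pics/l_s.png

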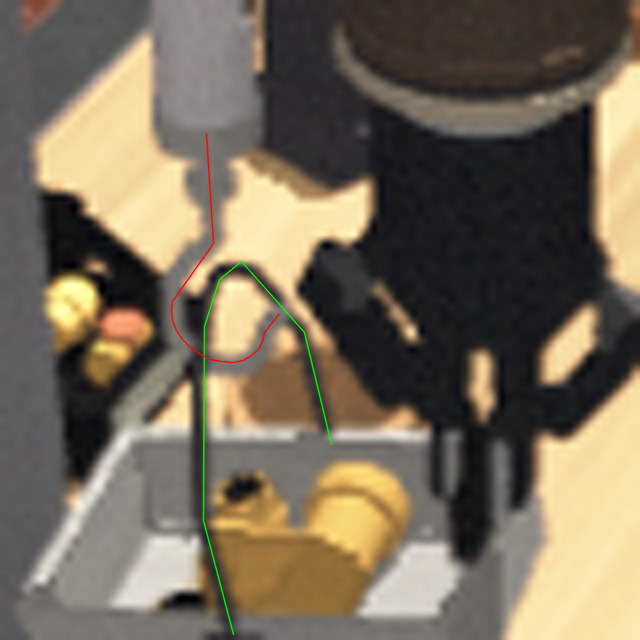

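>>> servo_tool --rows "0 0 4 0 1; 0 0 5 0 1; 0 0 5 0 1; 0 0 4 0 1; 0 0 3 0 1"

```text
clock: 10.1
ee_pos: [0.5492, -0.0046, 0.2197]
orientation: [-0.0, 0.648, 0.762, -0.0]
wrist_force: [0.5, -0.1, -7.1]
opening: 0.0092
```

>>> servo_tool --rows "0 0 2 0 1; 0 0 2 0 1; 0 0 2 0 1; 0 0 2 0 1; 0 0 2 0 1"

```text
clock: 10.6
ee_pos: [0.5495, -0.0046, 0.2102]
orientation: [0.0, 0.648, 0.762, 0.0]
wrist_force: [-0.0, 0.2, -8.0]
opening: 0.0087
```

```bash
python3 look.py pics/m
```

```text
t 10.7 tcp [ 0.54926321 -0.00458279  0.21005804] F [ 0.35  0.88 -6.08] M [-0.08  0.48  0.01] open 0.0091
bail rel seat0 [-0.00195322  0.00077863  0.00065804]
```

View pics/m_s.png

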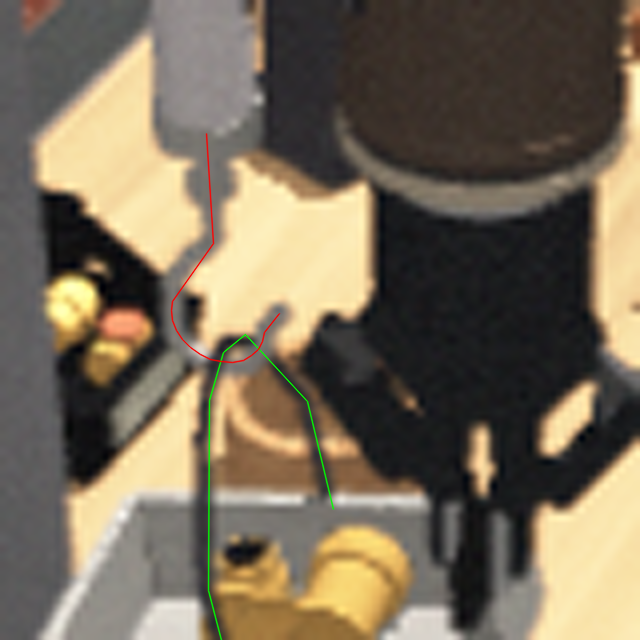

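>>> servo_tool --rows "0 0 2 0 1; 0 0 2 0 1; 0 0 2 0 1; 0 0 2 0 1; 0 0 2 0 1"

```text
clock: 11.2
ee_pos: [0.5495, -0.0046, 0.2002]
orientation: [0.0, 0.648, 0.762, 0.0]
wrist_force: [0.6, 0.1, -5.8]
opening: 0.0091
```

>>> servo_tool --rows "0 0 2 0 1; 0 0 2 0 1; 0 0 2 0 1; 0 0 2 0 1; 0 0 0 0 1"

```text
clock: 11.7
ee_pos: [0.5493, -0.0046, 0.192]
orientation: [-0.0, 0.648, 0.762, -0.0]
wrist_force: [0.5, 0.0, -4.7]
opening: 0.0091
```

```bash
python3 look.py pics/n
```

```text
t 11.8 tcp [ 0.54939573 -0.00458126  0.19227762] F [ 0.23  0.24 -5.36] M [-0.06  0.25  0.02] open 0.0093
bail rel seat0 [-0.0018221   0.00076467 -0.01712238]
```

View pics/n_s.png

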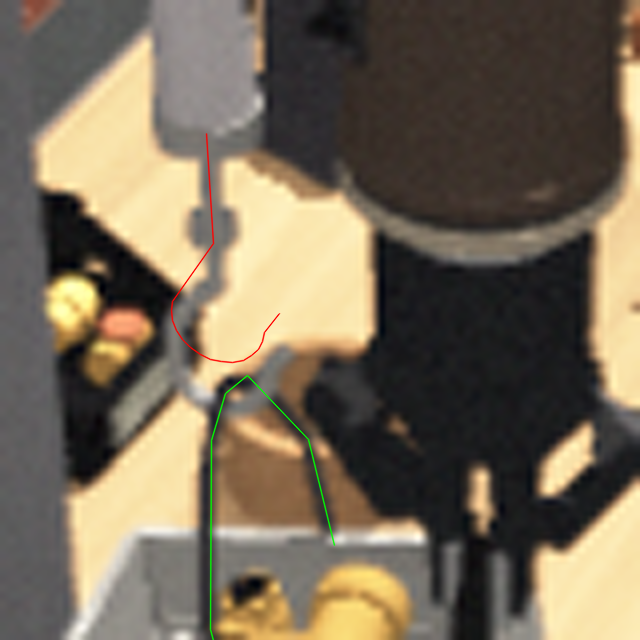

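>>> servo_tool --rows "0 0 2 0 1; 0 0 2.5 0 1; 0 0 2.5 0 1; 0 0 2.5 0 1; 0 0 2.5 0 1"

```text
clock: 12.3
ee_pos: [0.5495, -0.0046, 0.1801]
orientation: [0.0, 0.648, 0.762, 0.0]
wrist_force: [0.7, 0.3, -4.4]
opening: 0.0095
```

>>> servo_tool --rows "0 0 2.5 0 1; 0 0 2.5 0 1; 0 0 2.5 0 1; 0 0 2.5 0 1; 0 0 2.5 0 1"

```text
clock: 12.8
ee_pos: [0.5495, -0.0046, 0.1677]
orientation: [0.0, 0.648, 0.762, 0.0]
wrist_force: [1.8, 0.8, -2.5]
opening: 0.0094
```

>>> servo_tool --rows "0 0 2.5 0 1; 0 0 2.5 0 1; 0 0 2.5 0 1; 0 0 2 0 1; 0 0 0 0 1"

```text
clock: 13.3
ee_pos: [0.5494, -0.0046, 0.1581]
orientation: [-0.0, 0.648, 0.762, -0.0]
wrist_force: [2.3, -0.1, -2.8]
opening: 0.0088
```

```bash
python3 look.py pics/o
```

```text
t 13.4 tcp [ 0.54943488 -0.00458074  0.15832234] F [ 2.3   1.29 -1.64] M [ 0.02 -0.11 -0.07] open 0.009
bail rel seat0 [-0.00178334  0.00075933 -0.05107766]
```

View pics/o_w.png

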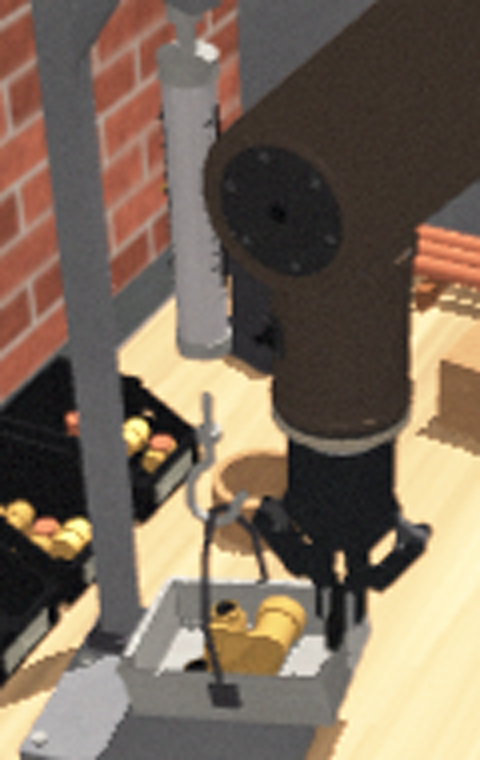

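```bash
python3 - <<'E'
from h import *
x,p,R=st();print(p,x["qpos"])
for uv in [(271.3,107),(271.5,113),(274,100)]:
    o,d=ray("side",uv)
    for y in (.0,.03,.05,.07,.09):
        P=o+d*(y-o[1])/d[1];Q=rz(-.156)@(P-[.644,.010,0]);print(uv,y,P.round(3),"stand frame",Q.round(3))
# cap circle centre pix ~ (278/4+220, 60+212/4)
for uv in [(289.5,113)]:
    o,d=ray("side",uv)
    for y in (0,.03,.05,.07,.09): print(y,(o+d*(y-o[1])/d[1]).round(3))
E
```

```text
[ 0.54943488 -0.00458074  0.15832234] [-6.35061582e-02  4.55990671e-01  1.91726553e+00 -1.00097800e-05
  7.68322809e-01 -2.24510766e-01]
(271.3, 107) 0.0 [ 0.64  -0.     0.472] stand frame [-0.005 -0.009  0.472]
(271.3, 107) 0.03 [0.624 0.03  0.49 ] stand frame [-0.017  0.023  0.49 ]
(271.3, 107) 0.05 [0.612 0.05  0.502] stand frame [-0.025  0.044  0.502]
(271.3, 107) 0.07 [0.601 0.07  0.514] stand frame [-0.033  0.066  0.514]
(271.3, 107) 0.09 [0.59  0.09  0.526] stand frame [-0.041  0.087  0.526]
(271.5, 113) 0.0 [0.641 0.    0.455] stand frame [-0.005 -0.009  0.455]
(271.5, 113) 0.03 [0.624 0.03  0.474] stand frame [-0.017  0.023  0.474]
(271.5, 113) 0.05 [0.613 0.05  0.486] stand frame [-0.025  0.044  0.486]
(271.5, 113) 0.07 [0.601 0.07  0.499] stand frame [-0.033  0.066  0.499]
(271.5, 113) 0.09 [0.59  0.09  0.511] stand frame [-0.041  0.087  0.511]
(274, 100) 0.0 [0.632 0.    0.493] stand frame [-0.014 -0.008  0.493]
(274, 100) 0.03 [0.615 0.03  0.511] stand frame [-0.025  0.024  0.511]
(274, 100) 0.05 [0.604 0.05  0.522] stand frame [-0.033  0.046  0.522]
(274, 100) 0.07 [0.593 0.07  0.534] stand frame [-0.041  0.067  0.534]
(274, 100) 0.09 [0.582 0.09  0.546] stand frame [-0.049  0.089  0.546]
0 [0.589 0.    0.467]
0.03 [0.574 0.03  0.485]
0.05 [0.564 0.05  0.497]
0.07 [0.554 0.07  0.51 ]
0.09 [0.544 0.09  0.522]
```

```bash
python3 - <<'E'
from h import *
s=robot.snapshot('side');t=robot.snapshot('top')
draw(t,"top",[],220,60,200,190,4,"pics/o_top.png")
draw(s,"side",[],180,0,200,150,4,"pics/o_side.png")
E
```

```text
(no output)
```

View pics/o_top.png

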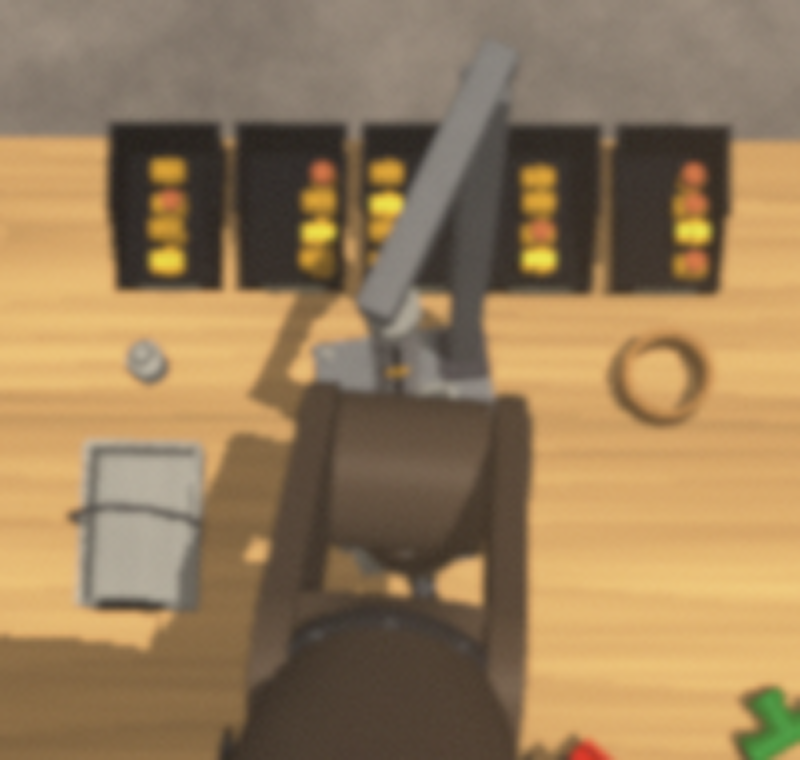

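View pics/o_side.png

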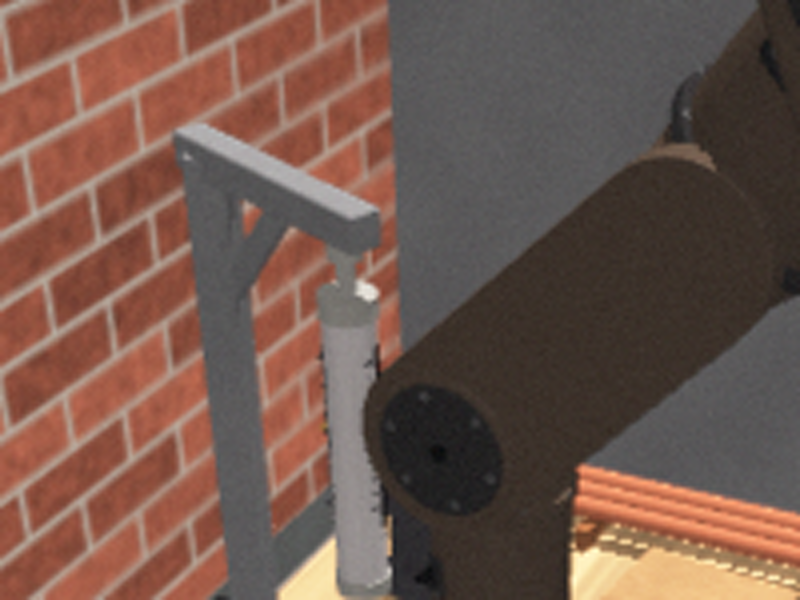

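```bash
python3 - <<'E'
from h import *
for uv in [(300,157),(325,159),(345,159.5)]:
    for z in (.46,.5,.53): print(uv,z,(rz(-.156)@(atz("top",uv,z)-[.644,.010,0])).round(3))
E
```

```text
(300, 157) 0.46 [-0.019  0.052  0.46 ]
(300, 157) 0.5 [-0.03   0.051  0.5  ]
(300, 157) 0.53 [-0.038  0.05   0.53 ]
(325, 159) 0.46 [-0.035 -0.016  0.46 ]
(325, 159) 0.5 [-0.045 -0.014  0.5  ]
(325, 159) 0.53 [-0.052 -0.013  0.53 ]
(345, 159.5) 0.46 [-0.045 -0.07   0.46 ]
(345, 159.5) 0.5 [-0.054 -0.067  0.5  ]
(345, 159.5) 0.53 [-0.061 -0.064  0.53 ]
```

>>> servo_tool --rows "0 0 0 0 1; 0 0 0 0 1" --force 35

```text
clock: 13.7
ee_pos: [0.5495, -0.0046, 0.1584]
orientation: [0.0, 0.648, 0.762, 0.0]
wrist_force: [0.8, -0.0, -2.1]
opening: 0.009
```

>>> servo_tool --rows "0 0 0 0 1; 0 0 0 0 1" --force 20

```text
clock: 13.9
ee_pos: [0.5495, -0.0046, 0.1583]
orientation: [0.0, 0.648, 0.762, 0.0]
wrist_force: [1.9, 0.0, -0.2]
opening: 0.0091
```

>>> servo_tool --rows "0 0.5 1.5 0 1; 0 1 2 0 1; 0 1 2 0 1; 0 1 2 0 1; 0 1 2 0 1"

```text
clock: 14.4
ee_pos: [0.5533, -0.0039, 0.1484]
orientation: [-0.001, 0.648, 0.762, -0.0]
wrist_force: [-6.5, -1.1, -0.0]
opening: 0.0087
```

```bash
python3 look.py pics/q
```

```text
t 14.5 tcp [ 0.55320941 -0.00382015  0.14820012] F [-4.37 -1.73 -1.14] M [-0.04  0.4  -0.05] open 0.009
bail rel seat0 [ 0.0020635   0.00092904 -0.06119988]
```

View pics/q_w.png

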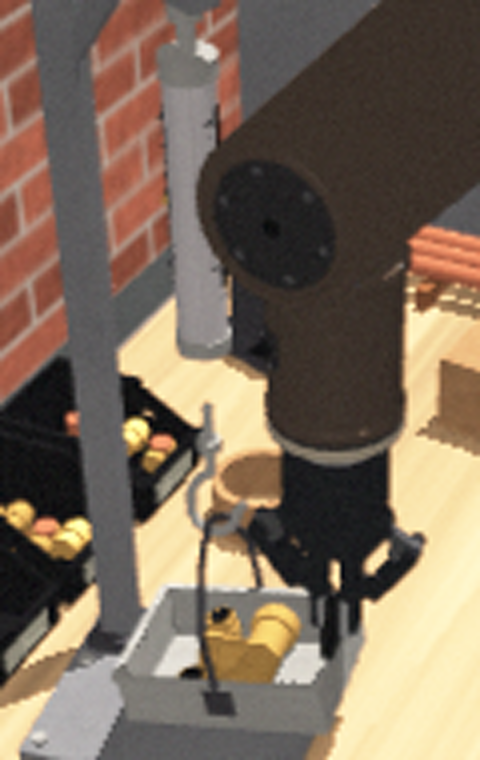

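>>> servo_tool --rows "0 -1 0 0 1; 0 -1 0 0 1; 0 0 0 0 1; 0 0 0 0 1"

```text
clock: 14.9
ee_pos: [0.5523, -0.0042, 0.149]
orientation: [0.0, 0.648, 0.762, 0.0]
wrist_force: [0.9, -0.1, -0.4]
opening: 0.009
```

```bash
cat > travel.py <<'E'
from h import *
def bow(d): return hookpts((.643,.010),.156,d)
def travel(im,save=None):
    ref=cv2.imread("pics/side0.png");g=lambda a:cv2.cvtColor(a,cv2.COLOR_BGR2GRAY)
    # rod+knob+bow template: rows 146..180, cols 263..283
    f=4
    R=cv2.resize(g(ref),None,fx=f,fy=f,interpolation=cv2.INTER_CUBIC);I=cv2.resize(g(im),None,fx=f,fy=f,interpolation=cv2.INTER_CUBIC)
    best=[]
    p0=proj("side",[(.643,.010,.31)])[0]
    for (x0,y0,x1,y1) in [(266,149,278,162),(262,160,284,178)]:
        T=R[y0*f:y1*f,x0*f:x1*f]; res=[]
        for d in np.arange(0,.095,.0005):
            sh=proj("side",[(.643,.010,.31-d)])[0]-p0
            X=int(round((x0+sh[0])*f));Y=int(round((y0+sh[1])*f));W=I[Y:Y+T.shape[0],X:X+T.shape[1]]
            res.append((float(cv2.matchTemplate(W,T,cv2.TM_CCOEFF_NORMED)[0,0]),d))
        best.append(max(res))
    return best
if __name__=="__main__":
    im=robot.snapshot("side");x=robot.state();print(x["clock"],x["ee_pos"],x["wrist_force"].round(2),x["wrist_torque"].round(2),x["opening"]);print(travel(im))
    tip0=proj("side",[(.643-.0227,.010-.0036,.295)])[0];print("tip0",tip0,[ (d,proj("side",[(.643-.0227,.0064,.295-d)])[0].round(1).tolist()) for d in(.05,.06,.07)])
    import sys;draw(im,"side",[],240,120,80,90,8,sys.argv[1])
E
python3 travel.py pics/r.png
```

```text
14.95 [ 0.55225957 -0.00418898  0.14895896] [ 0.82  0.71 -0.75] [ 0.05 -0.17 -0.03] 0.009014584050564054
[(0.4082986116409302, np.float64(0.0)), (0.7456508278846741, np.float64(0.001))]
tip0 [279.76475247 167.60469921] [(0.05, [280.4, 182.1]), (0.06, [280.5, 184.9]), (0.07, [280.6, 187.7])]
```

View pics/r.png

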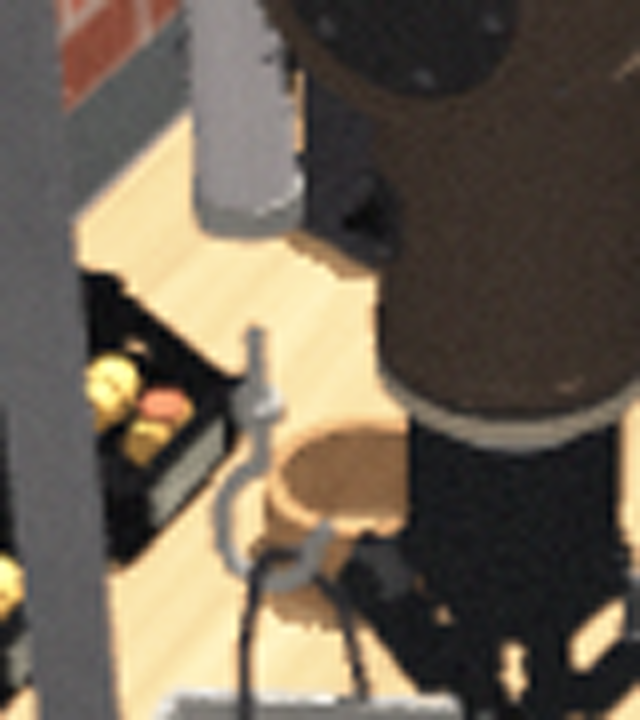

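```bash
cat > pan.py <<'E'
from h import *
import sys
s=robot.snapshot('side');x,p,R=st();yaw=np.arctan2(R[1,1],R[0,1])
pit=np.radians(float(sys.argv[2]));d=float(sys.argv[3])
Rr=Rp(yaw,pit);b=np.array([.643,.010,.270-d]);T=b-Rr@[0,0,.151]
draw(s,'side',panpts(T,Rr)+[bow] if 0 else panpts(T,Rr),240,170,85,75,8,sys.argv[1])
print(x["clock"],p,x["wrist_force"].round(2),x["wrist_torque"].round(2),x["opening"])
E
python3 pan.py pics/s1.png 8 .061
```

```text
15.0 [ 0.55224143 -0.00418917  0.14896276] [ 1.6   1.17 -0.21] [ 0.02 -0.17 -0.  ] 0.008960640343155487
```

View pics/s1.png

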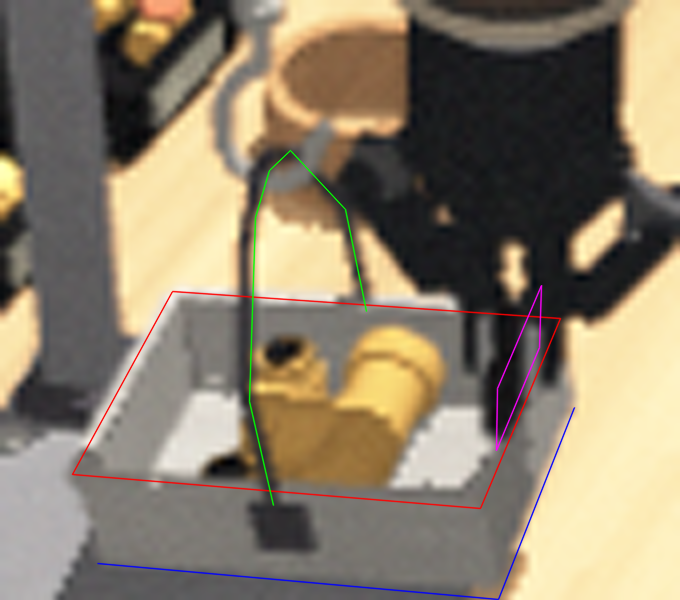

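>>> servo_tool --rows "0 0.3 1.5 0 1; 0 0.3 1.5 0 1; 0 0 1.5 0 1; 0 0 1 0 1; 0 0 0 0 1"

```text
clock: 15.5
ee_pos: [0.5524, -0.0041, 0.1431]
orientation: [-0.0, 0.648, 0.762, -0.0]
wrist_force: [-0.8, -0.5, -0.8]
opening: 0.009
```

>>> servo_tool --rows "0 0 0 0 1"

```text
clock: 15.6
ee_pos: [0.5524, -0.0041, 0.1432]
orientation: [-0.0, 0.648, 0.762, -0.0]
wrist_force: [-1.4, -0.8, 0.6]
opening: 0.0092
```

>>> servo_tool --rows "0 0 0 0 1"

```text
clock: 15.7
ee_pos: [0.5524, -0.0041, 0.1433]
orientation: [-0.0, 0.648, 0.762, -0.0]
wrist_force: [-0.9, -0.6, 0.2]
opening: 0.0089
```

>>> servo_tool --rows "0 0 0 0 1"

```text
clock: 15.8
ee_pos: [0.5524, -0.0041, 0.1434]
orientation: [-0.0, 0.648, 0.762, -0.0]
wrist_force: [-0.8, -0.5, -0.9]
opening: 0.0089
```

>>> servo_tool --rows "0 0 0 0 1"

```text
clock: 15.9
ee_pos: [0.5524, -0.0041, 0.1433]
orientation: [-0.0, 0.648, 0.762, -0.0]
wrist_force: [-1.2, -0.3, -0.1]
opening: 0.0088
```

>>> servo_tool --rows "0 0 0 0 0.85; 0 0 0 0 0.8; 0 0 0 0 0.8"

```text
clock: 16.2
ee_pos: [0.5525, -0.0041, 0.1433]
orientation: [-0.0, 0.648, 0.762, -0.0]
wrist_force: [-1.5, -0.4, -0.6]
opening: 0.0091
```

```bash
python3 pan.py pics/s2.png 10 .066
```

```text
16.25 [ 0.5524845  -0.00408971  0.14330214] [-1.15 -0.22  0.23] [-0.04 -0.03 -0.04] 0.009158145808888818
```

View pics/s2.png

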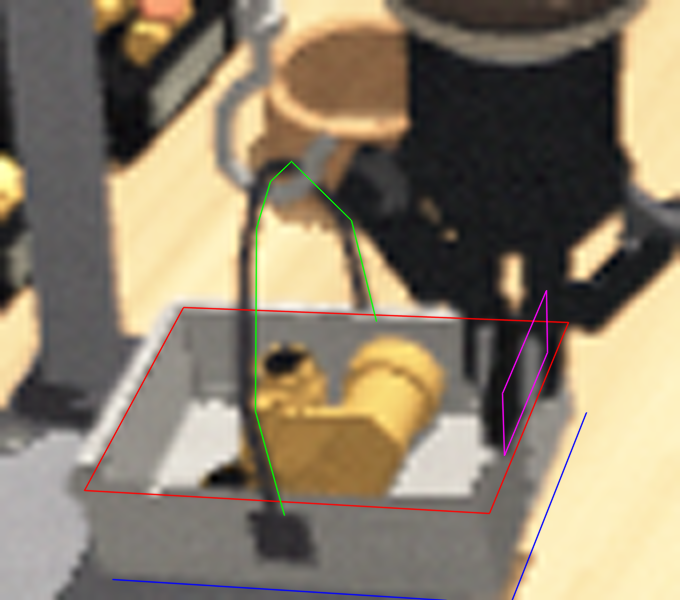

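```bash
python3 - <<'E'
from h import *
x,p,R=st()
def kp(uv,off=0):
    o,d=ray("side",uv);Q=rz(-.156);o2=Q@(o-[.643,.010,0]);d2=Q@d;t=(off-o2[1])/d2[1];return o2+t*d2
pt=rz(-.156)@(p-[.643,.010,0]);print("tcp stand",pt)
for off in (-.01,0.011):
  for uv in [(283.1,191.9),(286.9,188),(290,189)]: print(off,uv,kp(uv,off).round(3))
for uv in [(281.5,187),(275,194.7),(267,185)]: print("hook tip,bottom,rear",kp(uv).round(3))
E
```

```text
tcp stand [-0.09160543  0.0001446   0.14330214]
-0.01 (283.1, 191.9) [-0.026 -0.01   0.203]
-0.01 (286.9, 188) [-0.038 -0.01   0.22 ]
-0.01 (290, 189) [-0.048 -0.01   0.218]
0.011 (283.1, 191.9) [-0.034  0.011  0.221]
0.011 (286.9, 188) [-0.045  0.011  0.237]
0.011 (290, 189) [-0.054  0.011  0.235]
hook tip,bottom,rear [-0.026  0.     0.228]
hook tip,bottom,rear [-0.005  0.     0.196]
hook tip,bottom,rear [0.018 0.    0.226]
```

```bash
python3 - <<'E'
from h import *
def kp(uv,p,yaw,off=0):
    o,d=ray("side",uv);Q=rz(-yaw);o2=Q@(o-p);d2=Q@d;t=(off-o2[1])/d2[1];return (o2+t*d2).round(3)
P1=np.array([.4862,-.2719,.2022])
for off in(-.013,0,.013):
    print("open43 knuckle L",off,[kp(uv,P1,.096,off) for uv in [(338.8,132.5),(343,129),(351,155)]])
P2=np.array([.485,-.2728,.1329])
for off in(-.013,0,.013):
    print("open9 knuckle L",off,[kp(uv,P2,.095,off) for uv in [(338.8,153.5),(343,149.5),(351,170)]])
im=cv2.imread("pics/side0.png")
E
```

```text
open43 knuckle L -0.013 [array([ 0.069, -0.013,  0.066]), array([ 0.056, -0.013,  0.081]), array([ 0.024, -0.013, -0.01 ])]
open43 knuckle L 0 [array([0.066, 0.   , 0.074]), array([0.053, 0.   , 0.089]), array([ 0.021,  0.   , -0.001])]
open43 knuckle L 0.013 [array([0.063, 0.013, 0.082]), array([0.05 , 0.013, 0.097]), array([0.018, 0.013, 0.008])]
open9 knuckle L -0.013 [array([ 0.067, -0.013,  0.056]), array([ 0.054, -0.013,  0.074]), array([ 0.022, -0.013, -0.   ])]
open9 knuckle L 0 [array([0.064, 0.   , 0.065]), array([0.051, 0.   , 0.083]), array([0.019, 0.   , 0.009])]
open9 knuckle L 0.013 [array([0.06 , 0.013, 0.073]), array([0.047, 0.013, 0.092]), array([0.016, 0.013, 0.019])]
```

>>> servo_tool --rows "0 -0.5 0 0 0.8; 0 -0.5 0 0 0.8; 0 0 0 0 0.79; 0 0 0 0 0.78; 0 0 0.2 0 0.77"

```text
clock: 16.75
ee_pos: [0.5517, -0.0042, 0.1432]
orientation: [0.0, 0.648, 0.762, 0.0]
wrist_force: [3.1, 0.6, 0.2]
opening: 0.01
```

```bash
python3 pan.py pics/s3.png 10 .066
```

```text
16.8 [ 0.55166208 -0.00424705  0.1431497 ] [ 2.78  0.24 -0.65] [ 0.07 -0.39 -0.08] 0.009800544655264478
```

View pics/s3.png

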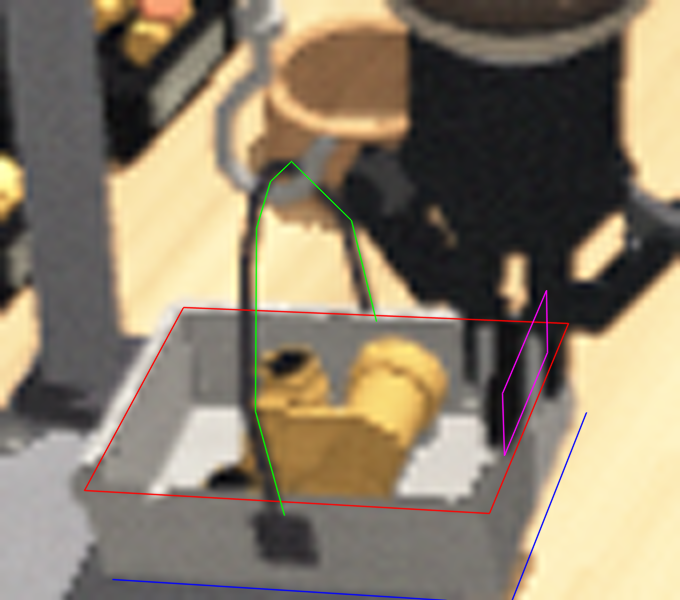

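>>> servo_tool --rows "0 0 0.3 0 0.76; 0 0 0.3 0 0.75; 0 0 0.3 0 0.74; 0 0 0.3 0 0.73; 0 0 0.3 0 0.72"

```text
clock: 17.3
ee_pos: [0.5514, -0.0043, 0.1416]
orientation: [-0.0, 0.648, 0.762, -0.0]
wrist_force: [1.7, 1.1, 0.3]
opening: 0.012
```

```bash
python3 pan.py pics/s4.png 6 .068
```

```text
17.35 [ 0.55142571 -0.00423145  0.14151612] [ 1.64  0.11 -1.54] [ 0.02 -0.25  0.02] 0.011729148810847608
```

View pics/s4.png

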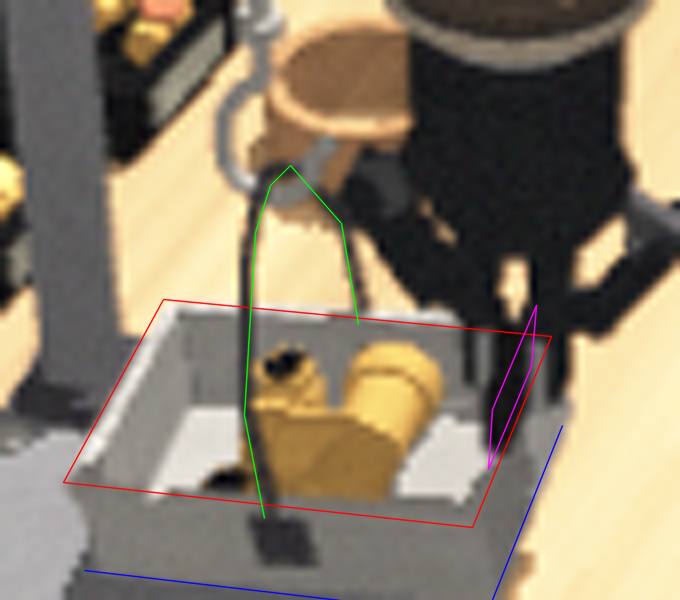

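>>> servo_tool --rows "0 0 0.5 0 0.71; 0 0 0.5 0 0.70; 0 0 0.5 0 0.69; 0 0 0.5 0 0.68; 0 0 0.5 0 0.67"

```text
clock: 17.85
ee_pos: [0.5515, -0.0043, 0.1391]
orientation: [0.0, 0.648, 0.762, 0.0]
wrist_force: [2.9, 0.9, 0.4]
opening: 0.0143
```

>>> servo_tool --rows "0 0 0.5 0 0.66; 0 0 0.5 0 0.65; 0 0 0.5 0 0.64; 0 0 0.5 0 0.63; 0 0 0.5 0 0.62"

```text
clock: 18.35
ee_pos: [0.5515, -0.0042, 0.1366]
orientation: [-0.0, 0.648, 0.762, 0.0]
wrist_force: [2.3, -0.1, 1.0]
opening: 0.0162
```

```bash
python3 pan.py pics/s5.png 6 .068
```

```text
18.4 [ 0.55147284 -0.00426033  0.13650458] [ 2.51  0.48 -0.58] [ 0.03 -0.29  0.03] 0.016546955641031043
```

View pics/s5.png

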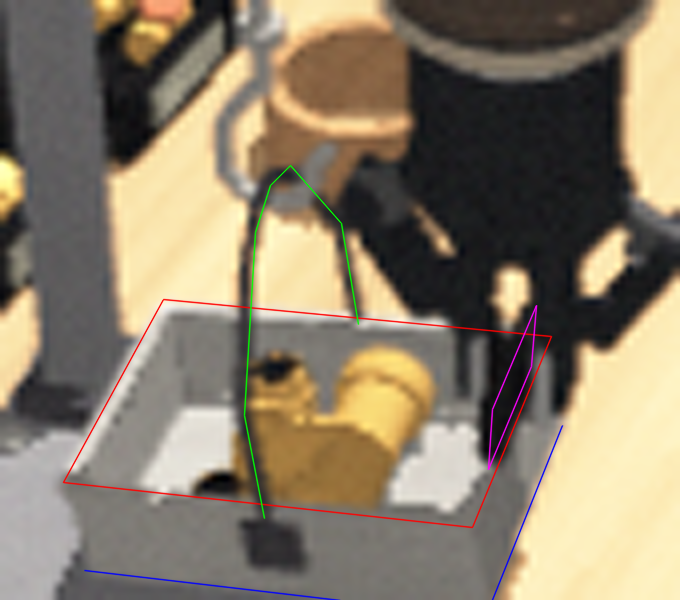

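>>> servo_tool --rows "0 -0.1 0.3 0 0.60; 0 -0.1 0.3 0 0.58; 0 -0.1 0.3 0 0.56; 0 -0.1 0.3 0 0.54; 0 -0.1 0.3 0 0.52"

```text
clock: 18.9
ee_pos: [0.5509, -0.0043, 0.1351]
orientation: [-0.0, 0.648, 0.762, -0.0]
wrist_force: [1.4, 1.6, 0.5]
opening: 0.0205
```

>>> servo_tool --rows "0 -0.1 0.3 0 0.50; 0 -0.1 0.3 0 0.48; 0 -0.1 0.3 0 0.46; 0 -0.1 0.3 0 0.44; 0 -0.1 0.3 0 0.42"

```text
clock: 19.4
ee_pos: [0.5505, -0.0044, 0.1336]
orientation: [-0.0, 0.648, 0.762, 0.0]
wrist_force: [0.6, -0.4, -0.2]
opening: 0.0248
```

```bash
python3 pan.py pics/s6.png 4 .069
```

```text
19.45 [ 0.55046096 -0.00440795  0.13352744] [ 1.98  0.8  -0.33] [ 0.07 -0.18 -0.  ] 0.024587103005473593
```

View pics/s6.png

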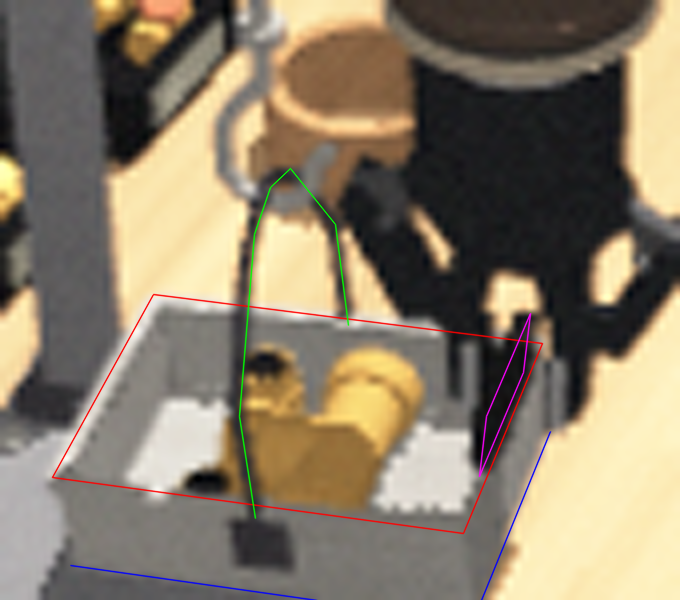

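>>> servo_tool --rows "0 -0.1 0.2 0 0.40; 0 -0.1 0.2 0 0.38; 0 -0.1 0.2 0 0.36; 0 -0.1 0.2 0 0.34; 0 -0.1 0.2 0 0.32"

```text
clock: 19.95
ee_pos: [0.55, -0.0045, 0.1326]
orientation: [-0.0, 0.648, 0.762, -0.0]
wrist_force: [-0.2, -1.0, 0.4]
opening: 0.0286
```

>>> servo_tool --rows "0 -0.1 0 0 0.30; 0 -0.1 0 0 0.28; 0 -0.1 0 0 0.26; 0 -0.1 0 0 0.24; 0 -0.1 0 0 0.22"

```text
clock: 20.45
ee_pos: [0.5495, -0.0046, 0.1326]
orientation: [-0.0, 0.648, 0.762, -0.0]
wrist_force: [0.4, -1.0, -0.2]
opening: 0.0332
```

```bash
python3 pan.py pics/s7.png 2 .069
```

```text
20.5 [ 0.54946515 -0.00456349  0.13260713] [-0.09 -0.41  0.58] [ 0.04 -0.08  0.01] 0.03305635841603055
```

View pics/s7.png

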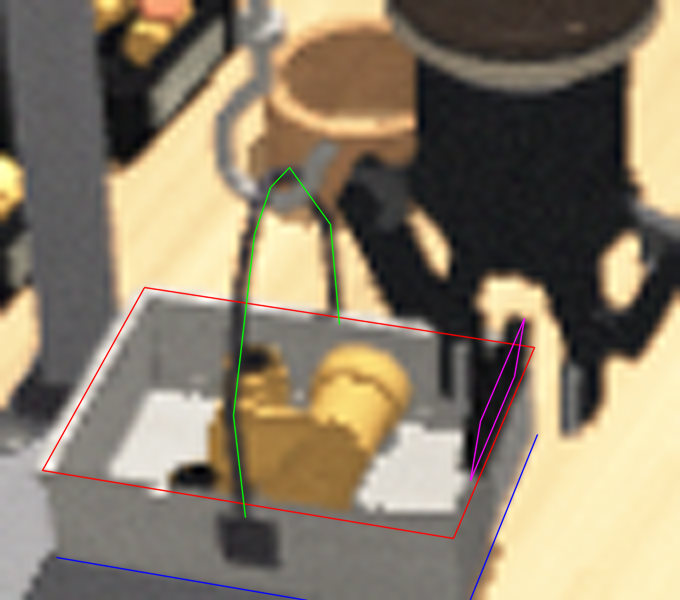

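>>> servo_tool --rows "0 0 0 0 0.20; 0 0 0 0 0.18; 0 0 0 0 0.16; 0 0 0 0 0.14; 0 0 0 0 0.12"

```text
clock: 21.0
ee_pos: [0.5495, -0.0046, 0.1326]
orientation: [-0.0, 0.648, 0.762, -0.0]
wrist_force: [0.4, -0.0, 0.5]
opening: 0.0378
```

```bash
python3 pan.py pics/s8.png 0 .069
```

```text
21.05 [ 0.54949414 -0.0045733   0.13259582] [-0.42  0.74  0.05] [0.07 0.03 0.01] 0.03768755677434094
```

View pics/s8.png

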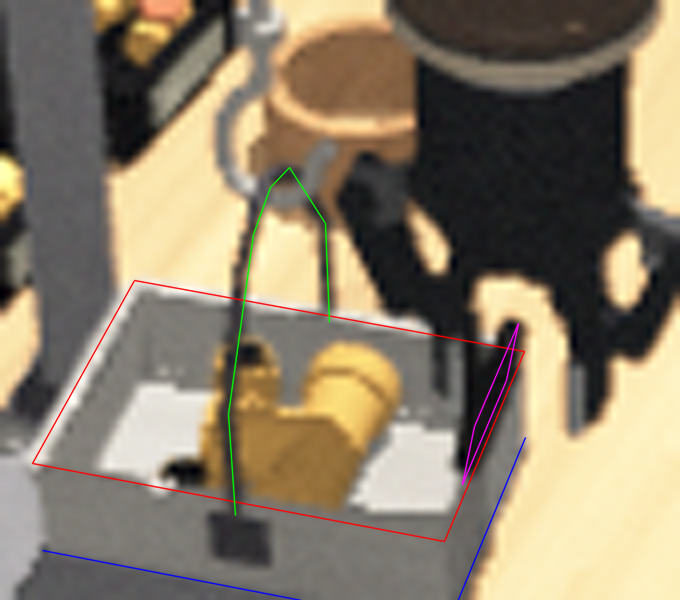

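>>> servo_tool --rows "0 0 0 0 0.10; 0 0 0 0 0.08; 0 0 0 0 0.06; 0 0 0 0 0.04; 0 0 0 0 0.02"

```text
clock: 21.55
ee_pos: [0.5495, -0.0046, 0.1326]
orientation: [-0.0, 0.648, 0.762, -0.0]
wrist_force: [-0.1, -0.9, 0.5]
opening: 0.0419
```

>>> servo_tool --rows "0 0 0 0 0; 0 0 0 0 -0.02; 0 0 0 0 -0.04; 0 0 0 0 -0.06; 0 0 0 0 -0.08"

```text
clock: 22.05
ee_pos: [0.5495, -0.0045, 0.1326]
orientation: [-0.0, 0.648, 0.762, -0.0]
wrist_force: [-0.5, 0.1, -0.3]
opening: 0.046
```

```bash
python3 pan.py pics/s9.png 0 .069
```

```text
22.1 [ 0.54948867 -0.00454898  0.13259752] [-0.92 -0.21  0.47] [-0.04 -0.01 -0.02] 0.04619894193638554
```

View pics/s9.png

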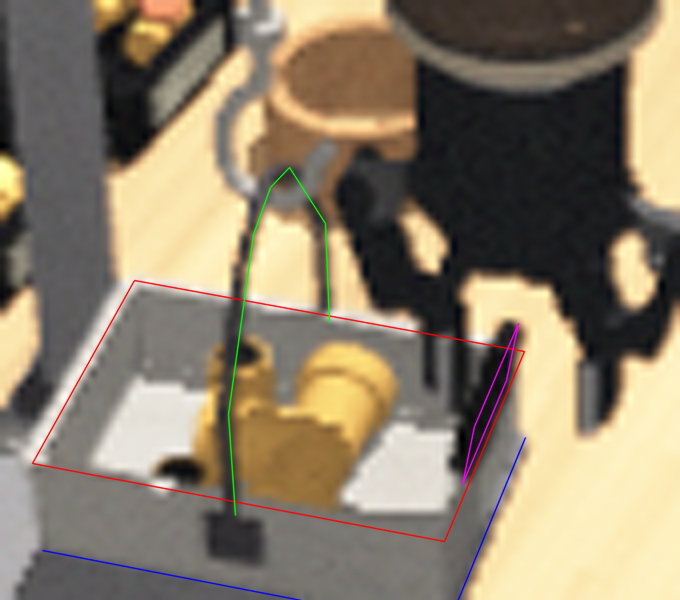

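>>> servo_tool --rows "0 0 0 0 -0.18; 0 -1.5 0 0 -0.28; 0 -1.5 0 0 -0.38; 0 -1.5 0 0 -0.48; 0 -1.5 0 0 -0.58"

```text
clock: 22.6
ee_pos: [0.5434, -0.0056, 0.1326]
orientation: [-0.0, 0.648, 0.762, -0.0]
wrist_force: [-0.3, -0.5, -0.0]
opening: 0.068
```

>>> servo_tool --rows "0 -1.5 0 0 -0.68; 0 -1.5 0 0 -0.78; 0 -1.5 0 0 -0.88; 0 -1.5 0 0 -0.95; 0 0 0 0 -0.95"

```text
clock: 23.1
ee_pos: [0.5374, -0.0065, 0.1326]
orientation: [-0.0, 0.648, 0.762, -0.0]
wrist_force: [-0.2, 0.6, -0.2]
opening: 0.0832
```

```bash
python3 pan.py pics/s10.png 0 .069
```

```text
23.15 [ 0.53758319 -0.00649438  0.13261129] [ 0.65  0.91 -0.53] [0.01 0.02 0.03] 0.08339222100754272
```

View pics/s10.png

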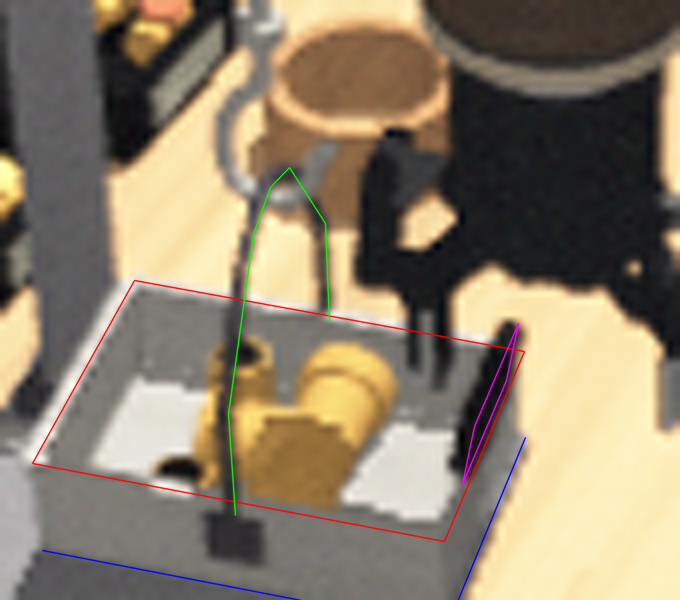

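>>> servo_tool --rows "0 -2 0 0 -0.95; 0 -2 0 0 -0.95; 0 0 -5 0 -0.95; 0 0 -8 0 -0.95; 0 0 -10 0 -0.95"

```text
clock: 23.65
ee_pos: [0.5337, -0.0071, 0.1563]
orientation: [-0.0, 0.648, 0.762, -0.0]
wrist_force: [-0.3, 0.5, 0.3]
opening: 0.0838
```

>>> servo_tool --rows "0 0 -10 0 -0.95; 0 0 -8 0 -0.95; 0 0 -4 0 -0.95; 0 0 0 0 -0.95"

```text
clock: 24.05
ee_pos: [0.5341, -0.0071, 0.1784]
orientation: [0.0, 0.648, 0.762, 0.0]
wrist_force: [-0.7, 0.4, -0.6]
opening: 0.0835
```

```bash
python3 pan.py pics/s11.png 0 .069
```

```text
24.1 [ 0.53383163 -0.00714403  0.17787555] [0.18 0.26 0.35] [-0.    0.03  0.01] 0.0831420060934919
```

View pics/s11.png

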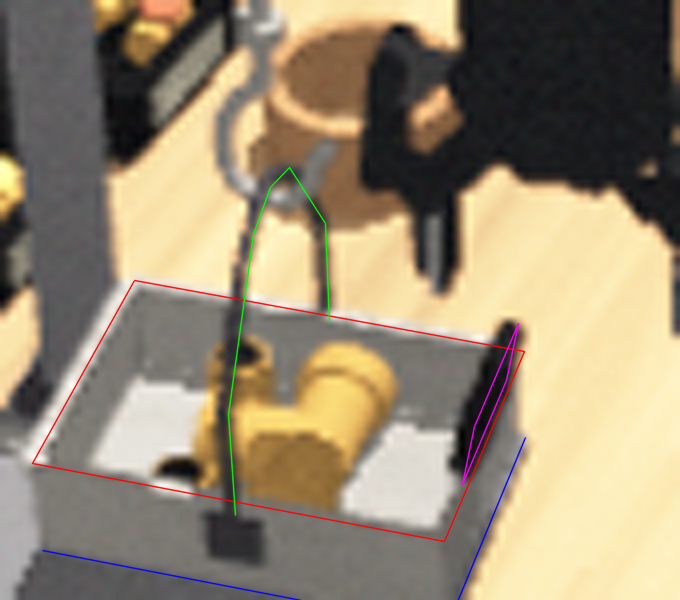

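>>> servo_tool --rows "0 -3 -6 0 -0.95; 0 -8 -4 0 -0.95; 0 -15 -2 0 -0.95; 0 -18 0 0 -0.95; 0 -18 0 0 -0.95"

```text
clock: 24.6
ee_pos: [0.4712, -0.0172, 0.1897]
orientation: [-0.0, 0.648, 0.762, -0.0]
wrist_force: [-0.8, 0.4, 0.9]
opening: 0.0838
```

>>> servo_tool --rows "0 -16 0 0 -0.95; 0 -10 0 0 -0.95; 0 -5 0 0 -0.95; 0 0 0 0 -0.95; 0 0 0 0 -0.95"

```text
clock: 25.1
ee_pos: [0.4425, -0.0221, 0.1897]
orientation: [0.0, 0.648, 0.762, 0.0]
wrist_force: [-0.2, 0.3, -0.4]
opening: 0.0834
```

```bash
python3 - <<'E'
from h import *
a=robot.snapshot("side");
for i in range(9): b=robot.snapshot("side")
t=robot.snapshot("top");x=robot.state();print(x["clock"],x["ee_pos"],x["wrist_force"])
print("motion diff max in pan area",cv2.absdiff(a,b)[140:250,220:330].max())
draw(b,"side",[],200,50,190,140,4,"pics/z_s.png");draw(t,"top",[],220,80,200,140,4,"pics/z_t.png")
E
```

```text
25.65 [ 0.44194644 -0.02202554  0.18957465] [-0.09151323  0.34271775  0.07392115]
motion diff max in pan area 116
```

View pics/z_s.png

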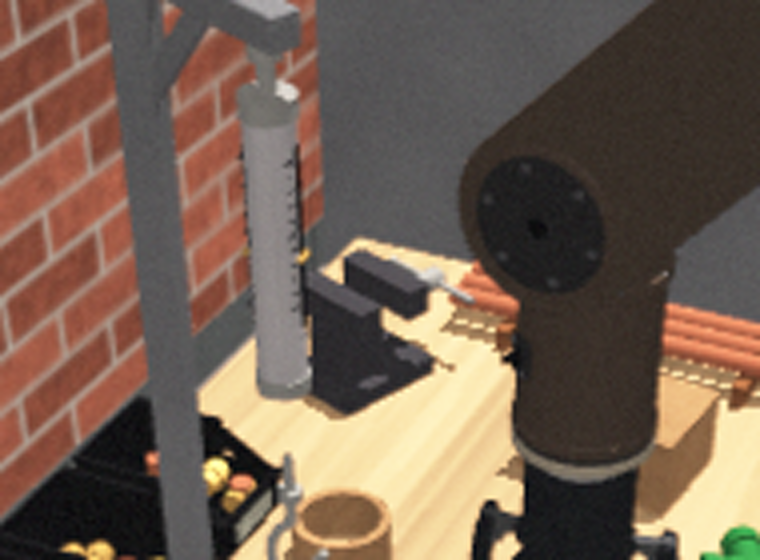

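View pics/z_t.png

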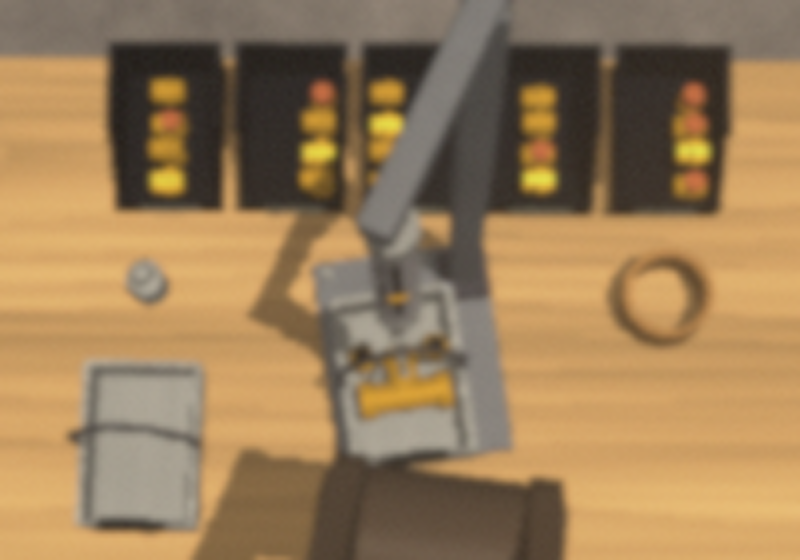

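```bash
python3 - <<'E'
from h import *
fr=[robot.snapshot("side") for i in range(8)]
for i in range(1,8):
    d=cv2.absdiff(fr[0],fr[i]).max(2);print(i,(d>40).sum(),d[140:250,225:300].max(),[tuple(v) for v in np.argwhere(d>60)[:4].tolist()])
draw(fr[-1],"side",[],215,100,130,140,4,"pics/z2.png")
E
```

```text
1 2 16 []
2 3 16 []
3 6 15 [(369, 296)]
4 5 20 [(182, 367), (369, 296)]
5 6 16 [(182, 367), (369, 296)]
6 8 15 [(182, 367), (271, 280), (369, 296)]
7 8 16 [(182, 367), (271, 280), (369, 296)]
```

View pics/z2.png

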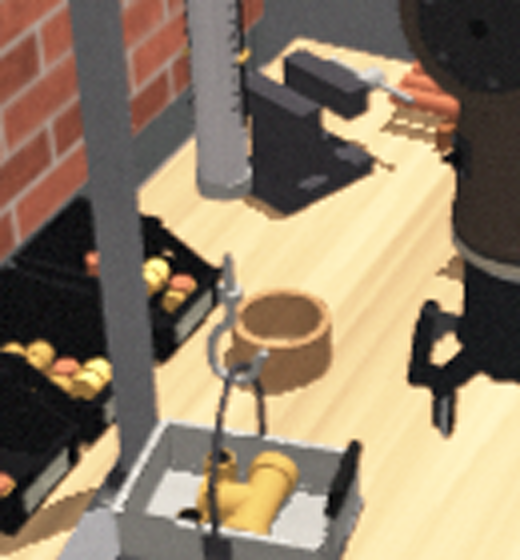

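```bash
python3 -c "
from rig import robot
print(robot.hand_in())"
```

```text
the job is handed in; nothing more can be done
None
```

The loaded pan now hangs level from the balance hook on the spring alone, and I have handed the job in. The clock read about 26 s of the allowed 72.

**What I did:**
- I gripped the pan by its tab, lifted it and hooked the bail. Once the hook took the load I lowered it at about 1.5–2.5 cm/s, until the wrist force was near zero.
- The tool cannot tilt, so the pan hung about 10° nose-down in the grip. I opened the jaws slowly so that it eased back to level, then withdrew.

**Last checks:**
- **At rest:** the last eight frames, over about 0.4 s, show the pan and hook still.
- **Contents:** the tee and both couplings are in the pan.
- **Surroundings:** the empty pan, tape roll and test weight look unmoved in the last top picture. I did not check the carton, elbow, nipple and side bin one by one. The hand touches nothing.
- **Reading:** hook travel judged by eye from the picture is about 68 mm, or roughly 0.69 kg. That agrees with the 7 N or so of wrist force while carrying the pan.

**What went wrong or disagreed:**
- While the bail was on the hook, one forward nudge pushed sideways with up to about 6.5 N for less than half a second, and I backed off.
- A gripper knuckle passed within a few millimetres of the hook point. I saw no contact in the pictures, but I cannot rule out a light touch.
- My automatic hook-travel measurement did not work, which is why the reading is by eye.
- A first motion check showed a change in the pan area; the repeat moments later did not, and I did not trace the cause.

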